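# Reload the microscope's filter magazine

## Robot

A 6-joint arm with a two-finger parallel gripper is mounted at the origin on the work surface. World frame = base frame: x ahead of the robot, y to its left, z up, the work surface at z = 0. Lengths are in mm, angles in rad, forces in N, time in s.
With the tool pointing down it reaches from about 425 to 950 mm from the base axis. Payload 3.5 kg.
Tool frame: the origin (TCP) lies midway between the tips of the shut fingers; the grasp point (between the pads) lies 19 mm behind it (r.grip_depth is the distance from the TCP to the grasp point, in mm); z points along the fingers, y is the direction in which the jaws open and shut (so a half turn about z gives the same grasp; the last joint's range is limited). The gripper opens to 85 mm and grips with 20 to 120 N. Pads are 22 mm wide; open, the fingers measure 114 mm over their backs; the gripper's body (76 mm by 85 mm) begins 54 mm behind the grasp point. The pads swing forward as they close: fully open they stand 13 mm farther back than shut.
Start: joints at [-1.371, 0.286, 1.577, -0, 1.279, -0.15], TCP at [231.352, -634.099, 202.925] pointing down, gripper open.
Joint ranges: [-2.77, 2.77], [-0.9, 2.22], [0.21, 2.48], [-1.53, 4.67], [0.24, 2.81], [-2.84, 2.84]. Speed limits (rad/s): [2.79, 2.79, 3.14, 3.14, 3.14, 3.14].

## Interface

Orientations are given as a rotation vector (axis times angle).
In Python, from bench import r gives the robot as it stands. The module is installed in compiled form; this text tells all that it offers.
- The arm moves only by the tool play_rows, never from a script. Its argument "commands" is a list of rows, each a list of 5 numbers: the opening, from 0 (shut) to 1 (fully open), then the shift along the tool's x, y, z in cm, then the turn about the tool's z in rad. In form: [[hand, dx, dy, dz, roll], ...]. A call has 1 to 10 rows; each row is the pose to reach, as a shift and turn from the pose commanded when the call began, along the tool's axes at that moment; what a row does not reach only later rows make up. A row lasts 1/10 s, in which the tool goes at most 50 mm and 8.59 degrees, less where a joint would pass 70% of its speed; a pose out of reach is approached as far as the arm can. A call with a gripper value outside its range is refused whole. The fingers move at their own pace and stop on an object; the grip force is fixed at half the most. Time passes only in rows, so rows that repeat a pose let the fingers close. It gives the time, the measured TCP pose, the force and the opening at its end, in the units of the state.
- r.get_state(): the state, without advancing time (a new reading comes with each control period).
- r.read_camera(name): name is "side" or "top"; returns a dict with "img" (480x640x3 uint8, red, green, blue), "fx", "fy", "cx", "cy" (pixels), "R" (3x3) and "t" (3): a world point X has camera coordinates R X + t. Camera axes: x right, y down, z forward; pixel columns grow to the right and rows downward; lengths in mm; the calibration is good to about 2 mm. A picture is of the moment at which its call begins. There is no depth.
- r.close_job(): hands the job in, once; it reports no verdict.
Trained networks look in a picture, given as the dict that the camera call returned (one of the last four; its "shot" number tells which), for a name from the list of things; names that differ only in an ending like _2 or _b are one class to them, and where a whole thing is asked for, a point or a joint stands for the part that bears it (a point fixed in the world has none). Each returns a list of dicts, best first, with "conf" (0 to 1); they miss things now and then, are a little off and sometimes report something else, mostly with a low value. They report only what shows in the picture. A call takes as long as a camera call. They do not tell look-alikes from the thing itself.
- r.search_frame(name, picture): "centre" ([x, y, z] in mm, in world coordinates, good to about 4 mm: the middle of the surface that is visible of it).
The state is a dict: "clock": time; "qpos": joint angles; "joint_velocities": joint speeds; "joint_efforts": joint torques, N m; "eef_pos": TCP position; "eef_rot": TCP orientation; "wrist_force": force on the tool from outside, world axes, zero at the start; "wrist_torque": the same for the moment, N m; "grip_width": finger opening in mm.
Only numpy, scipy, OpenCV 4.12 (cv2) and the standard library are available. Lean on these libraries where they do the work, as an engineer would, in place of code of your own. Each camera call takes 0.05 s, during which the arm holds its last target.

## Task

Reload the filter magazine: one of its four pockets still holds an old grey filter lying low inside, so find out which one by feeling (or looking) inside, lift it out and leave it in the orange dish before loading. Then lay each new filter that is on the bench fully home and flat in the pocket of its own colour, and last of all slide the brass collar over the post, all the way down. Leave the bottle, screwdriver and mouse where they are.

Things in the scene. Friction and masses are not known exactly. Their poses are not given: they have to be found in the camera images.
- magazine: Fixed aluminium slab 104 x 390 x 10 mm (x, y, z) with, along its y axis at x = 0, four black-walled round pockets at y = +158 (red), +82 (yellow), +6 (green), -70 mm (blue) and a steel post at y = -147 mm. Origin: centre of its underside, z up. One pocket, not known which, holds the old filter: loose dark grey disc, 50 mm diameter, 8 mm thick, 30 g, flat on the floor, pose not reported.
- post_foot (a point): Where the collar must sit: centre of the shoulder (40 mm diameter, 20 mm above the bench) at the foot of the magazine's steel post. The post rises 45 mm above this point, 21 mm diameter, tapering over its last 6 mm to 13 mm. Axes as the magazine.
- dish: Shallow orange square dish, 130 x 130 mm, 14 mm high, walls and floor about 4 to 5 mm thick, fixed to the bench, for the old filter. Origin: centre of its underside.
- collar: Brass lock collar, a loose plain ring: outside diameter 44 mm, hole 25.4 mm, 22 mm high, about 60 g. Lies flat on the bench. Origin: centre of its underside, z along its axis.
- pocket_red (a point): Centre of the red pocket's floor (20 mm above the bench; red tabs beside it). Inside diameter 53 mm, walls 18 mm above the floor. Axes as the magazine. At +x and -x the wall is open (30 mm gaps) and the floor ends 21 mm from its centre, so fingers closing along x can straddle a filter and reach below it, down to the slab at 10 mm. An old filter inside puts its top at 28 mm.
- filter_red: New red filter: a loose disc 50 mm in diameter and 8 mm thick, black rim with a red face, about 30 g, the same on both faces (either may be up), lying flat on the bench. Origin: the middle of the disc, z along its axis. May be absent (None from the start).
- pocket_yellow (a point): Centre of the yellow pocket's floor (20 mm above the bench; yellow tabs beside it). Inside diameter 53 mm, walls 18 mm above the floor. Axes as the magazine. At +x and -x the wall is open (30 mm gaps) and the floor ends 21 mm from its centre, so fingers closing along x can straddle a filter and reach below it, down to the slab at 10 mm. An old filter inside puts its top at 28 mm.
- filter_yellow: New yellow filter: a loose disc 50 mm in diameter and 8 mm thick, black rim with a yellow face, about 30 g, the same on both faces (either may be up), lying flat on the bench. Origin: the middle of the disc, z along its axis. May be absent (None from the start).
- pocket_green (a point): Centre of the green pocket's floor (20 mm above the bench; green tabs beside it). Inside diameter 53 mm, walls 18 mm above the floor. Axes as the magazine. At +x and -x the wall is open (30 mm gaps) and the floor ends 21 mm from its centre, so fingers closing along x can straddle a filter and reach below it, down to the slab at 10 mm. An old filter inside puts its top at 28 mm.
- filter_green: New green filter: a loose disc 50 mm in diameter and 8 mm thick, black rim with a green face, about 30 g, the same on both faces (either may be up), lying flat on the bench. Origin: the middle of the disc, z along its axis. May be absent (None from the start).
- pocket_blue (a point): Centre of the blue pocket's floor (20 mm above the bench; blue tabs beside it). Inside diameter 53 mm, walls 18 mm above the floor. Axes as the magazine. At +x and -x the wall is open (30 mm gaps) and the floor ends 21 mm from its centre, so fingers closing along x can straddle a filter and reach below it, down to the slab at 10 mm. An old filter inside puts its top at 28 mm.
- filter_blue: New blue filter: a loose disc 50 mm in diameter and 8 mm thick, black rim with a blue face, about 30 g, the same on both faces (either may be up), lying flat on the bench. Origin: the middle of the disc, z along its axis. May be absent (None from the start).
- cleaner: Bystander: white bottle with blue cap, 44 mm diameter, 110 mm tall. Origin: centre of its underside.
- driver: Bystander: screwdriver 170 mm long lying on the bench. Origin: under its middle.
- mouse: Bystander: black computer mouse, 100 x 60 x 26 mm. Origin: centre of its underside.
Things that resemble listed ones, but are neither listed nor needed, are in the scene too. Leave any pink look-alike of the filter_green alone. Leave any white look-alike of the filter_red alone.

How it is judged (in metres and radians):
On the way, in this order (a step that is already met when the one before it is completed fails the run):
1. the old filter lies in the orange dish, let go (contact force between dish and anything else above 0.08 N and contact force between dish and the fingers below 0.02 N and contact force between dish and the arm below 0.02 N), for 0.3 s.
2. every new filter lies fully home in the pocket of its colour, let go (horizontal distance between filter_red and pocket_red below 0.004 m and z of filter_red in the frame of pocket_red between 0.001 and 0.007 m and angle between the z axis of filter_red and the z axis of pocket_red, either way round below 0.1 rad and linear speed of each of filter_red, filter_yellow, filter_green, filter_blue below 0.02 m/s and contact force between the fingers and filter_red below 0.05 N and horizontal distance between filter_yellow and pocket_yellow below 0.004 m and z of filter_yellow in the frame of pocket_yellow between 0.001 and 0.007 m and angle between the z axis of filter_yellow and the z axis of pocket_yellow, either way round below 0.1 rad and contact force between the fingers and filter_yellow below 0.05 N and horizontal distance between filter_green and pocket_green below 0.004 m and z of filter_green in the frame of pocket_green between 0.001 and 0.007 m and angle between the z axis of filter_green and the z axis of pocket_green, either way round below 0.1 rad and contact force between the fingers and filter_green below 0.05 N and horizontal distance between filter_blue and pocket_blue below 0.004 m and z of filter_blue in the frame of pocket_blue between 0.001 and 0.007 m and angle between the z axis of filter_blue and the z axis of pocket_blue, either way round below 0.1 rad and contact force between the fingers and filter_blue below 0.05 N), for 0.2 s.
3. the collar sits fully down on the post, let go (horizontal distance between collar and post_foot below 0.005 m and z of collar in the frame of post_foot between -0.003 and 0.003 m and angle between collar's own z axis and vertical below 0.1 rad and linear speed of collar below 0.02 m/s and contact force between the fingers and collar below 0.05 N), for 0.2 s.
At the end, for the whole second after the job is handed in: Old filter lying in the orange dish; each new filter present in its own colour's pocket, within 4 mm of its centre, lying within 3 mm of the floor; collar round the post within 5 mm of its axis and 3 mm of the shoulder; filters and collar flat (within 0.1 rad), still and let go (all of step 1 and all of step 2 and all of step 3); the robot touches nothing.
It fails at once if the bottle is moved more than 25 mm (distance of cleaner from where it was at the start of the episode above 0.025 m).
It fails at once if the screwdriver is moved more than 25 mm (distance of driver from where it was at the start of the episode above 0.025 m).
It fails at once if the mouse is moved more than 25 mm (distance of mouse from where it was at the start of the episode above 0.025 m).
Of old_0, old_1, old_2, old_3 only 1 to 1 are there at a start; the rules pass over those that are not, and their reading is None.
Of filter_red, filter_yellow, filter_green, filter_blue only 3 to 4 are there at a start; the rules pass over those that are not, and their reading is None.
At some moment in a run one of filter_red, filter_yellow, filter_green, filter_blue, collar may be knocked a few centimetres aside while the robot is not near it.
It also fails if it takes over 210 s, if anything falls off the work surface, if the arm or the gripper's body presses on something with over 40 N, if the wrist force passes 120 N, or if a joint passes its speed limit or range.

## Working session

There is one attempt and no reset: what is moved stays moved. The work goes in short steps, Python scripts to look and compute and a tool call to move; the robot and the scene stay as the last step left them, time stands still between calls to the robot, and variables do not carry over. Pictures are saved under pics/ and viewed, and the job is handed in when it is done.

Besides the shell and the picture viewer there is one more tool, called after "Request:" as name([rows], argument=value, ...), one row to a line, values as JSON. play_rows: Moves the arm, as the interface text tells. Its arguments: {"type":"object","properties":{"commands":{"type":"array","items":{"type":"array","items":{"type":"number"}}}},"required":["commands"]}

```bash
mkdir -p pics; python3 - <<'E'
from bench import r
import cv2
print(r.get_state())
for n in("top","side"):
    p=r.read_camera(n); cv2.imwrite(f"pics/{n}0.png",p["img"][:,:,::-1])
    print(n,p["fx"],p["cx"],p["cy"],p["R"],p["t"])
    for k in ["magazine","dish","collar","filter_red","filter_yellow","filter_green","filter_blue","cleaner","driver","mouse"]:
        print(k,[( [round(x) for x in d["centre"]],round(d["conf"],2)) for d in r.search_frame(k,p)])
print(r.get_state()["clock"])
E
```

```text
{'clock': 0.0, 'qpos': array([-1.37098396e+00,  2.87175940e-01,  1.57818513e+00, -8.97484809e-06,
        1.27859844e+00, -1.49982471e-01]), 'joint_velocities': array([ 0.00081581,  0.00139405,  0.00018248,  0.00116231,  0.00163768,
       -0.00011534]), 'joint_efforts': array([ 9.64218889e-04, -4.05973077e+01, -2.92627752e+01, -1.24029739e-04,
        5.73988058e-03,  1.37417902e-05]), 'eef_pos': array([ 231.21664648, -633.39009364,  201.53600558]), 'eef_rot': array([-3.09133523e+00, -5.46251828e-01,  1.06031680e-04]), 'wrist_force': array([ 0.58330093,  0.8841636 , -0.43267675]), 'wrist_torque': array([-0.02998265,  0.02956533,  0.03733607]), 'grip_width': 85.22406572309885}
top 475.1731237654188 314.98191115728963 231.7216446065885 [[ 0.01977075 -0.99977633 -0.00751061]
 [-0.99746122 -0.01920984 -0.06857179]
 [ 0.06841218  0.00884726 -0.99761791]] [  -8.92242558  562.62804987 1036.90408403]
magazine [([615, 24, 10], 0.88), ([458, -316, 1], 0.34)]
dish [([456, -315, 0], 0.96), ([688, 386, 23], 0.16)]
collar [([473, 321, 21], 0.8)]
filter_red [([416, -28, 8], 0.94), ([460, 60, 8], 0
[... 242 characters left out ...]
9], 0.3)]
mouse [([656, -401, 23], 0.86), ([614, 24, 12], 0.27)]
side 610.6103997517865 313.52508516593826 247.2055287239215 [[-0.98461167 -0.17443012  0.01067642]
 [-0.10805596  0.55965607 -0.82165017]
 [ 0.13734542 -0.81016    -0.56989211]] [ 559.7421862   129.89279203 1363.43845998]
magazine [([608, 70, 9], 0.65), ([454, -315, 4], 0.38)]
dish [([456, -316, 5], 0.68)]
collar [([465, 332, 18], 0.73)]
filter_red [([415, -21, 6], 0.78), ([455, 68, 5], 0.57), ([431, 171, 11], 0.19)]
filter_yellow []
filter_green [([432, 172, 11], 0.8), ([361, 221, 10], 0.77)]
filter_blue [([438, -142, 6], 0.5)]
cleaner [([764, -18, 55], 0.67)]
driver [([692, 393, 16], 0.82)]
mouse [([655, -389, 24], 0.71)]
1.1
```

View pics/top0.png

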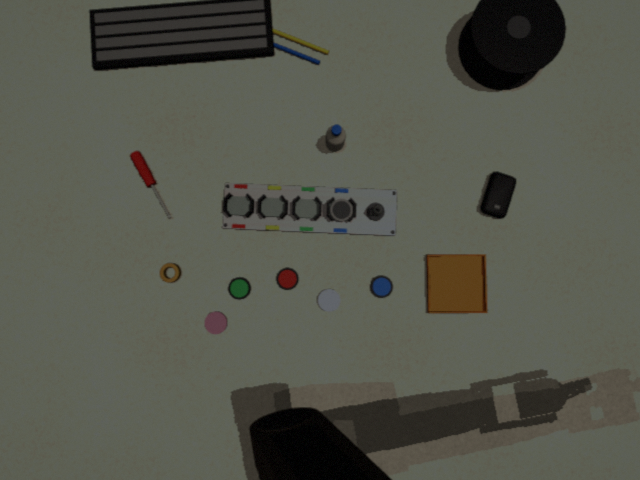

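View pics/side0.png

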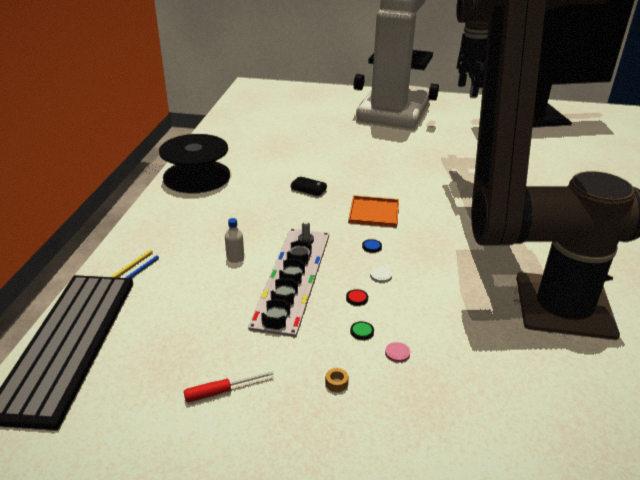

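Top view: magazine at about (310,210), dish (456,283), red (287,279), green (239,288), blue (381,287) and collar (170,272). The white look-alike is at (329,300) and the pink one at (216,322). No yellow filter is visible. Next I'll enlarge the crops and measure.

```bash
cat > h.py <<'E'
import numpy as np, cv2
from bench import r
def ray(p,u,v,z):
    R=np.array(p["R"]);t=np.array(p["t"]);c=-R.T@t
    d=R.T@np.array([(u-p["cx"])/p["fx"],(v-p["cy"])/p["fy"],1]); return c+d*(z-c[2])/d[2]
def proj(p,X):
    c=np.array(p["R"])@np.array(X,float)+np.array(p["t"]); return np.array([p["cx"]+p["fx"]*c[0]/c[2],p["cy"]+p["fy"]*c[1]/c[2]])
H={"red":[(0,8),(172,180)],"yellow":[(22,34)],"green":[(48,85)],"blue":[(100,128)]}
def blobs(p,col,z,smin=110,vmin=40,amin=15):
    h=cv2.cvtColor(p["img"],cv2.COLOR_RGB2HSV); m=0
    for a,b in H[col]: m=m|cv2.inRange(h,(a,smin,vmin),(b,255,255))
    n,l,s,c=cv2.connectedComponentsWithStats(m)
    return [(s[i,4],c[i].round(1),ray(p,*c[i],z)[:2].round(1)) for i in range(1,n) if s[i,4]>=amin]
E
python3 - <<'E'
from h import *
p=r.read_camera("top");q=r.read_camera("side")
for c in H:
    print(c)
    for P,n in((p,"top"),(q,"side")):
        for b in blobs(P,c,8): print("  ",n,*b)
a=cv2.resize(p["img"][170:250,210:410],None,fx=4,fy=4,interpolation=cv2.INTER_CUBIC)
b=cv2.resize(q["img"][215:340,240:340],None,fx=4,fy=4,interpolation=cv2.INTER_CUBIC)
f=lambda x:(np.clip((x/255.)**.6,0,1)*255).astype('uint8')[:,:,::-1]
cv2.imwrite("pics/a.png",f(a));cv2.imwrite("pics/b.png",f(b))
E
```

```text
red
   top 404 [142.4 168. ] [701.2 397.4]
   top 52 [240.4 185.7] [664.7 173.1]
   top 49 [237.9 225.6] [574.  175.9]
   top 291 [287.1 278.5] [457.7  62.3]
   side 200 [356.8 295.8] [458.7  63. ]
   side 43 [255.4 315.3] [665.5 169.8]
   side 43 [296.4 321.3] [575.1 172.3]
   side 56 [396.5 358.2] [358.5 242.3]
   side 639 [206.7 389.9] [701.7 390.6]
yellow
   top 256 [299.8  41. ] [1004.4   46. ]
   top 50 [274.  187.5] [661.9  96.8]
   top 48 [272.1 227.4] [571.4  98.7]
   side 132 [130.6 263.8] [1005.2   44.6]
   side 34 [264.7 293.5] [663.4  94. ]
   side 37 [303.9 299.1] [573.3  96.6]
green
   top 35 [307.7 189. ] [660.   20.6]
   top 35 [305.6 228.8] [569.6  23.3]
   top 279 [238.8 288. ] [434.4 169.7]
   side 21 [273.2 273.2] [661.9  16.9]
   side 23 [310.9 278. ] [571.7  18.1]
   side 225 [361.8 328.8] [435.7 169.5]
blue
   top 175 [296.2  53.3] [975.   53.5]
   top 77 [336.  129.4] [798.  -41.2]
   top 43 [341.4 190.2] [658.7 -55.7]
   top 38 [339.8 230. ] [568.4 -53.6]
   top 283 [381.3 286.3] [ 444.4 -147.8]
   side 60 [232.3 222. ] [ 819.4 -181.3]
   side 139 [371.7 244.5] [ 445.5 -146.7]
   side 23 [280.9 255. ] [660.3 -58.9]
   side 126 [141.9 267.2] [973.3  52.3]
   side 22 [317.  259.5] [570.1 -56.9]
```

View pics/a.png

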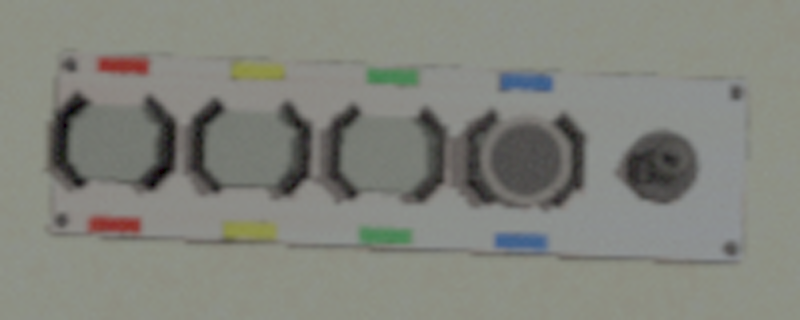

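View pics/b.png

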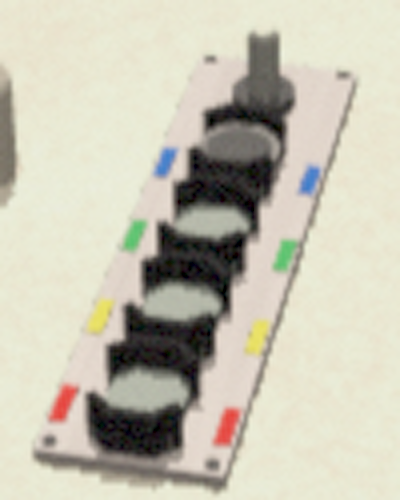

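The old filter is in the blue pocket: its floor is dark grey in the crop at about (525,158), while the other three floors are pale. No yellow filter is on the bench. Next I'll fit the magazine pose and find the tool axes.

```bash
cat >> h.py <<'E'
from scipy.spatial.transform import Rotation as Rn
def tool():
    s=r.get_state(); return np.array(s["eef_pos"]),Rn.from_rotvec(s["eef_rot"]).as_matrix(),s
def to(x,y,z,yaw_y=None):
    """prints shift in cm in tool axes; yaw_y: wanted world angle (deg) of tool y axis"""
    P,M,s=tool(); d=M.T@(np.array([x,y,z])-P)/10
    o=""
    if yaw_y is not None:
        a=np.degrees(np.arctan2(M[1,1],M[0,1])); w=(yaw_y-a+90)%180-90
        o=f"turn world {w:.1f}deg -> roll {-np.radians(w):.3f} (or {-np.radians(w-np.sign(w)*180):.3f})"
    print("pos",P.round(1),"tilt",np.degrees(np.arccos(-M[2,2])).round(2),"yawy",np.degrees(np.arctan2(M[1,1],M[0,1])).round(1),"shift cm",d.round(2),o,"q6",s["qpos"][5].round(2),"F",np.round(s["wrist_force"],1),"w",round(s["grip_width"],1),"t",round(s["clock"],2))
L={"red":158,"yellow":82,"green":6,"blue":-70}
E
python3 - <<'E'
from h import *
print(r.grip_depth)
W={}
for n in("top","side"):
    p=r.read_camera(n); pts=[];mid=[];ly=[]
    for c in L:
        t=[b for b in blobs(p,c,10.5) if b[0]<70 and 560<b[2][0]<680 and abs(b[2][1])<200]
        assert len(t)==2,t
        mid.append((t[0][2]+t[1][2])/2); ly.append(L[c])
    mid=np.array(mid);ly=np.array(ly)
    ang=np.polyfit(ly,mid,1); u=ang[0]/np.linalg.norm(ang[0]); o=(mid-ly[:,None]*u).mean(0)
    print(n,"yaxis",u,np.linalg.norm(ang[0]),"origin",o,"res",(mid-o-ly[:,None]*u).round(1).tolist())
    for c in L: print("  ",c,(o+L[c]*u).round(1))
    print("  post",(o-147*u).round(1))
    h=cv2.cvtColor(p["img"],cv2.COLOR_RGB2HSV)
for i in range(3): r.read_camera("top"); P,M,s=tool(); print(P,s["wrist_force"])
print(M)
to(613,-70,120,0)
E
```

```text
18.700000000000003
top yaxis [0.02526932 0.99968068] 1.0023595474659395 origin [614.67564978  15.70155009] res [[0.3, 0.4], [-0.3, -0.3], [-0.3, 0.3], [0.3, -0.4]]
   red [618.7 173.7]
   yellow [616.7  97.7]
   green [614.8  21.7]
   blue [612.9 -54.3]
  post [ 611.  -131.3]
side yaxis [0.02204333 0.99975702] 1.0028094559198533 origin [615.95509333  15.59819129] res [[0.1, 0.1], [-0.1, 0.7], [0.1, -0.6], [-0.0, -0.2]]
   red [619.4 173.6]
   yellow [617.8  97.6]
   green [616.1  21.6]
   blue [614.4 -54.4]
  post [ 612.7 -131.4]
[ 231.34387281 -634.09812678  202.92423273] [-0.55604219  0.80718986  0.3268768 ]
[ 231.33777161 -634.10579319  202.93388072] [-0.50138709 -1.03814725  0.45305889]
[ 231.34666948 -634.10030504  202.93707151] [-0.69563795  0.07719388  0.78753547]
[[ 9.39446684e-01  3.42695096e-01 -1.40807317e-06]
 [ 3.42695096e-01 -9.39446683e-01 -2.04526866e-05]
 [-8.33184505e-06  1.87316688e-05 -1.00000000e+00]]
pos [ 231.3 -634.1  202.9] tilt 0.0 yawy -70.0 shift cm [ 55.19 -39.92   8.29] turn world 70.0deg -> roll -1.221 (or 1.921) q6 -0.15 F [-0.7  0.1  0.8] w 85.2 t 1.45
```

Request:
play_rows([
  [1,55.75,-41.37,2,-1.197],
  [1,55.75,-41.37,2,-1.197],
  [1,55.75,-41.37,2,-1.197],
  [1,55.75,-41.37,2,-1.197],
  [1,55.75,-41.37,2,-1.197],
  [1,55.75,-41.37,2,-1.197],
  [1,55.75,-41.37,2,-1.197],
  [1,55.75,-41.37,2,-1.197],
  [1,55.75,-41.37,2,-1.197],
  [1,55.75,-41.37,2,-1.197],
])

```text
clock: 2.45
eef_pos: [507.2, -214.9, 188.9]
eef_rot: [2.247, 2.194, 0.0]
wrist_force: [0.7, -0.5, 0.5]
grip_width: 85.5
```

```bash
python3 - <<'E'
from h import *
to(613.6,-54.35,80,-1.4)
E
```

```text
pos [ 507.2 -214.9  188.9] tilt 0.06 yawy -1.4 shift cm [16.32 10.24 10.89] turn world -0.0deg -> roll 0.000 (or -3.141) q6 -0.56 F [ 0.7 -0.5  0.5] w 85.5 t 2.45
```

Request:
play_rows([
  [1,16.3,10.2,3,0],
  [1,16.3,10.2,3,0],
  [1,16.3,10.2,10.8,0],
  [1,16.3,10.2,10.8,0],
  [1,16.3,10.2,10.8,0],
  [1,16.3,10.2,10.8,0],
  [1,16.3,10.2,10.8,0],
  [1,16.3,10.2,10.8,0],
])

```text
clock: 3.25
eef_pos: [613.1, -57.4, 82.3]
eef_rot: [2.247, 2.192, 0.002]
wrist_force: [-0.4, -0.1, 0.5]
grip_width: 85.3
```

```bash
python3 - <<'E'
from h import *
to(613.6,-54.35,30,-1.4)
E
```

```text
pos [613.1 -57.4  82.3] tilt 0.16 yawy -1.4 shift cm [0.31 0.03 5.23] turn world 0.0deg -> roll -0.000 (or 3.141) q6 -0.23 F [-0.4 -0.1  0.5] w 85.3 t 3.25
```

Request:
play_rows([
  [1,0,0,2,0],
  [1,0,0,4,0],
  [1,0,0,4,0],
  [1,0,0,4,0],
  [1,0,0,4,0],
])

```text
clock: 3.75
eef_pos: [613.5, -57.2, 42.7]
eef_rot: [2.247, 2.192, 0.003]
wrist_force: [1.0, -0.0, -0.2]
grip_width: 85.2
```

```bash
python3 - <<'E'
from h import *
to(613.6,-54.35,11,-1.4)
E
```

```text
pos [613.5 -57.2  42.7] tilt 0.2 yawy -1.4 shift cm [ 0.29 -0.01  3.17] turn world 0.0deg -> roll -0.000 (or 3.141) q6 -0.23 F [ 1.  -0.  -0.2] w 85.2 t 3.75
```

Request:
play_rows([
  [1,0.29,0,0,0],
  [1,0.29,0,1.5,0],
  [1,0.29,0,3.1,0],
  [1,0.29,0,3.1,0],
  [1,0.29,0,3.1,0],
])

```text
clock: 4.25
eef_pos: [611.1, -53.0, 7.8]
eef_rot: [-2.246, -2.193, 0.003]
wrist_force: [-0.5, 0.1, 0.8]
grip_width: 85.7
```

```bash
python3 - <<'E'
from h import *
to(613.6,-54.35,11,-1.4)
p=r.read_camera("side")
cv2.imwrite("pics/c.png",cv2.resize(p["img"][200:320,220:400],None,fx=4,fy=4)[:,:,::-1])
E
```

```text
pos [611.1 -53.    7.8] tilt 0.18 yawy -1.4 shift cm [-0.13  0.25 -0.32] turn world -0.0deg -> roll 0.001 (or -3.141) q6 -0.23 F [-0.5  0.1  0.8] w 85.7 t 4.25
```

View pics/c.png

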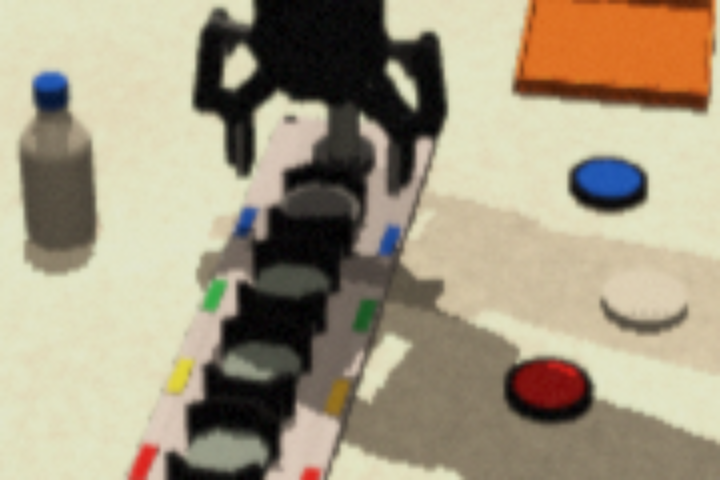

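```bash
python3 - <<'E'
from h import *
p=r.read_camera("side")
to(613.6,-54.35,11,-1.4);r.read_camera("top");to(613.6,-54.35,11,-1.4)
for z in(10,20,28): print(z,ray(p,300,244.5,z))
for X in((613,-54,8),(613,-54,21),(571,-54,21),(656,-54,21),(613,-54,28)): print(X,(proj(p,X)-[220,200])*4)
E
```

```text
pos [612.4 -53.3   9.4] tilt 0.01 yawy -1.4 shift cm [-0.1   0.12 -0.16] turn world -0.0deg -> roll 0.001 (or -3.141) q6 -0.23 F [ 0.4 -0.1 -0. ] w 85.4 t 4.35
pos [612.7 -53.4   9.8] tilt 0.03 yawy -1.4 shift cm [-0.09  0.1  -0.12] turn world -0.0deg -> roll 0.000 (or -3.141) q6 -0.23 F [-0.   0.3 -0.1] w 85.4 t 4.4
10 [ 622.43364716 -109.36350434   10.        ]
20 [619.61569765 -95.08648281  20.        ]
28 [617.36133805 -83.66486559  28.        ]
(613, -54, 8) [317.72170952 232.94555283]
(613, -54, 21) [317.66851831 215.53192603]
(571, -54, 21) [385.98791794 223.15841806]
(656, -54, 21) [248.27223104 207.78522106]
(613, -54, 28) [317.63965563 206.08292248]
```

```bash
python3 - <<'E'
from h import *
p=r.read_camera("side");q=r.read_camera("top")
a=cv2.resize(p["img"][200:300,240:360],None,fx=4,fy=4)
b=cv2.resize(q["img"][160:260,290:410],None,fx=4,fy=4)
f=np.vstack([a,b])[:,:,::-1]
f=(np.clip((f/255.)**.5,0,1)*255).astype('uint8')
cv2.imwrite("pics/d.png",f[:600] if 0 else cv2.resize(np.hstack([f[:400],f[400:]]),(800,333)))
E
```

```text
(no output)
```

View pics/d.png

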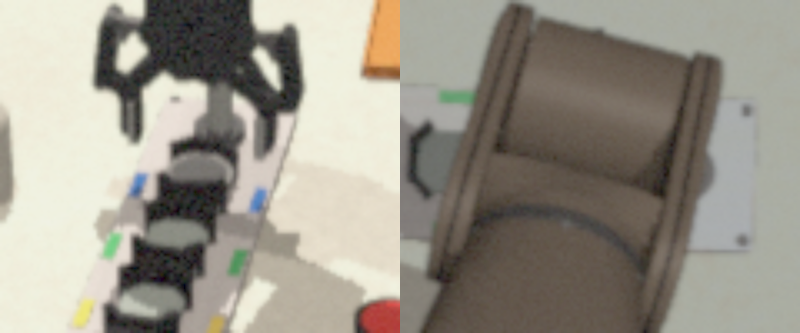

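```bash
python3 - <<'E'
from h import *
p=r.read_camera("side")
for X in((612,-131,20),(612,-131,65),(766,-24,0),(766,-24,110),(612,-16,83),(612,-43,22)): print(X,proj(p,X).round(1),((proj(p,X)-[220,200])*4).round())
to(613.6,-54.35,11,-1.4)
E
```

```text
(612, -131, 20) [305.7 236.9] [343. 148.]
(612, -131, 65) [305.8 221.9] [343.  87.]
(766, -24, 0) [235.4 261. ] [ 62. 244.]
(766, -24, 110) [232.5 222.9] [50. 92.]
(612, -16, 83) [296.6 241.4] [306. 166.]
(612, -43, 22) [298.9 256.2] [316. 225.]
pos [612.8 -53.5  10.1] tilt 0.07 yawy -1.4 shift cm [-0.09  0.08 -0.09] turn world -0.0deg -> roll 0.000 (or -3.141) q6 -0.23 F [-0.4  0.6 -0.4] w 85.3 t 4.55
```

Request:
play_rows([
  [0.5,-0.08,0.05,0,0],
  [0.5,-0.08,0.05,0,0],
  [0.5,-0.08,0.05,0,0],
  [0.5,-0.08,0.05,0,0],
  [0.3,-0.08,0.05,0,0],
  [0.3,-0.08,0.05,0,0],
  [0.3,-0.08,0.05,0,0],
  [0.3,-0.08,0.05,0,0],
])

```text
clock: 5.35
eef_pos: [612.7, -54.2, 9.5]
eef_rot: [-2.248, -2.195, 0.0]
wrist_force: [-0.1, -0.2, -0.4]
grip_width: 25.4
```

```bash
python3 - <<'E'
from h import *
p=r.read_camera("side");to(613.6,-54.35,11,-1.4)
cv2.imwrite("pics/e.png",cv2.resize(p["img"][200:320,220:400],None,fx=4,fy=4)[:,:,::-1])
E
```

```text
pos [612.8 -54.1   9.5] tilt 0.0 yawy -1.4 shift cm [-0.02  0.09 -0.15] turn world -0.0deg -> roll 0.000 (or -3.141) q6 -0.23 F [ 0.6 -0.1  0.1] w 25.8 t 5.4
```

View pics/e.png

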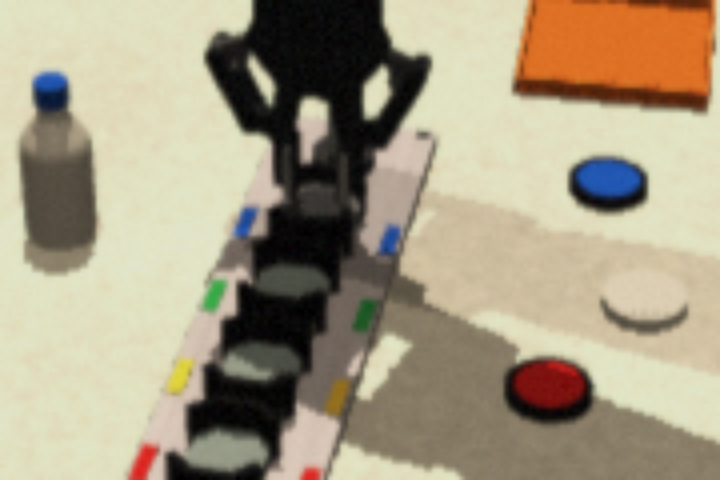

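Request:
play_rows([
  [0,0,0,0,0],
  [0,0,0,0,0],
  [0,0,0,0,0],
  [0,0,0,0,0],
  [0,0,0,0.3,0],
  [0,0,0,0.3,0],
])

```text
clock: 6.0
eef_pos: [612.4, -54.1, 6.0]
eef_rot: [-2.247, -2.194, 0.001]
wrist_force: [-0.1, -1.0, 0.2]
grip_width: -0.1
```

Request:
play_rows([
  [0,0,0,0.3,0],
  [0,0,0,0.3,0],
  [0,0,0,0.3,0],
])

```text
clock: 6.3
eef_pos: [612.6, -54.1, 3.3]
eef_rot: [-2.248, -2.194, 0.0]
wrist_force: [0.6, 0.1, -0.1]
grip_width: -0.1
```

Request:
play_rows([
  [0,0,0,0.3,0],
  [0,0,0,0.3,0],
  [0,0,0,0.3,0],
])

```text
clock: 6.6
eef_pos: [612.7, -54.1, 0.4]
eef_rot: [-2.248, -2.194, 0.0]
wrist_force: [0.1, -0.8, -0.9]
grip_width: -0.1
```

Request:
play_rows([
  [0,0,0,0.3,0],
  [0,0,0,0.3,0],
  [0,0,0,0.3,0],
])

```text
clock: 6.9
eef_pos: [613.2, -54.2, -0.3]
eef_rot: [-2.248, -2.195, 0.0]
wrist_force: [-3.4, 0.6, 8.7]
grip_width: -0.0
```

```bash
python3 - <<'E'
from h import *
p=r.read_camera("side");to(613.6,-54.35,11,-1.4)
cv2.imwrite("pics/f.png",cv2.resize(p["img"][210:290,250:350],None,fx=7,fy=7,interpolation=cv2.INTER_CUBIC)[:,:,::-1])
E
```

```text
pos [ 6.132e+02 -5.430e+01 -3.000e-01] tilt 0.01 yawy -1.4 shift cm [-0.01  0.04 -1.13] turn world -0.0deg -> roll 0.001 (or -3.141) q6 -0.23 F [-3.8  1.   8.9] w 0.3 t 6.95
```

View pics/f.png

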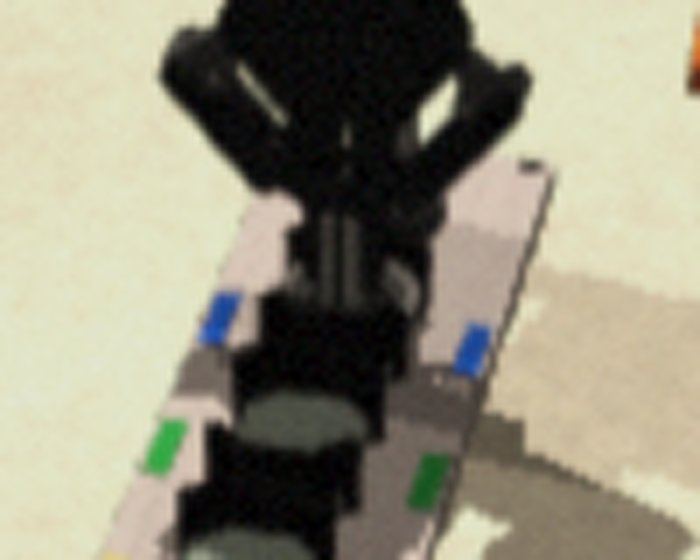

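Request:
play_rows([
  [0,0,0,-1.0,0],
  [1,0,0,-1,0],
  [1,0,0,-1,0],
  [1,0,0,-1,0],
  [1,0,0,-1,0],
  [1,0,0,-1,0],
  [1,0,0,-1,0],
  [1,0,0,-1,0],
])

```text
clock: 7.75
eef_pos: [612.7, -54.2, 7.4]
eef_rot: [-2.248, -2.194, 0.0]
wrist_force: [0.3, 0.1, 0.7]
grip_width: 85.1
```

```bash
python3 - <<'E'
from h import *
to(613.6,-54.35,-17.5,-1.4)
p=r.read_camera("side");
cv2.imwrite("pics/g.png",cv2.resize(p["img"][210:290,250:350],None,fx=7,fy=7,interpolation=cv2.INTER_CUBIC)[:,:,::-1])
E
```

```text
pos [612.7 -54.2   7.4] tilt 0.01 yawy -1.4 shift cm [-0.02  0.09  2.49] turn world -0.0deg -> roll 0.000 (or -3.141) q6 -0.23 F [0.3 0.1 0.7] w 85.1 t 7.75
```

View pics/g.png

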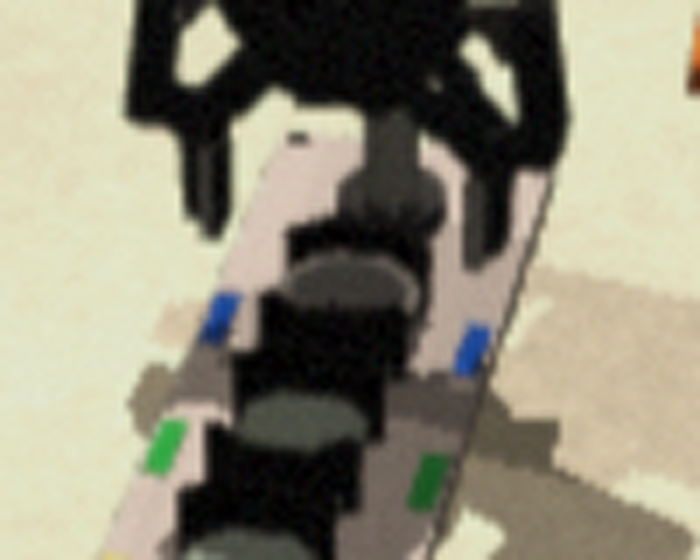

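Request:
play_rows([
  [1,0,0.05,0.8,0],
  [1,0,0.05,1.6,0],
  [1,0,0.05,1.6,0],
])

```text
clock: 8.1
eef_pos: [611.7, -53.8, -10.6]
eef_rot: [-2.246, -2.192, 0.003]
wrist_force: [-0.8, -0.6, 0.8]
grip_width: 85.3
```

Request:
play_rows([
  [1,0,0,0.4,0],
  [1,0,0,0.8,0],
  [1,0,0,0.8,0],
])

```text
clock: 8.4
eef_pos: [612.8, -54.1, -17.2]
eef_rot: [-2.247, -2.194, 0.001]
wrist_force: [-0.3, -0.3, 0.2]
grip_width: 85.3
```

Request:
play_rows([
  [0.7,0,0,0,0],
  [0.7,0,0,0,0],
  [0.4,0,0,0,0],
  [0.4,0,0,0,0],
  [0.4,0,0,0,0],
  [0.3,0,0,0,0],
  [0.3,0,0,0,0],
])

```text
clock: 9.1
eef_pos: [614.0, -54.4, -15.6]
eef_rot: [2.247, 2.194, 0.001]
wrist_force: [-0.1, -0.3, 5.0]
grip_width: 47.5
```

```bash
python3 - <<'E'
from h import *
to(613.6,-54.35,-17.5,-1.4)
p=r.read_camera("side");
cv2.imwrite("pics/i.png",cv2.resize(p["img"][210:290,250:350],None,fx=7,fy=7,interpolation=cv2.INTER_CUBIC)[:,:,::-1])
E
```

```text
pos [614.  -54.4 -15.6] tilt 0.09 yawy -1.4 shift cm [ 0.   -0.04  0.19] turn world -0.0deg -> roll 0.000 (or -3.141) q6 -0.23 F [-0.1 -0.3  5. ] w 47.5 t 9.1
```

View pics/i.png

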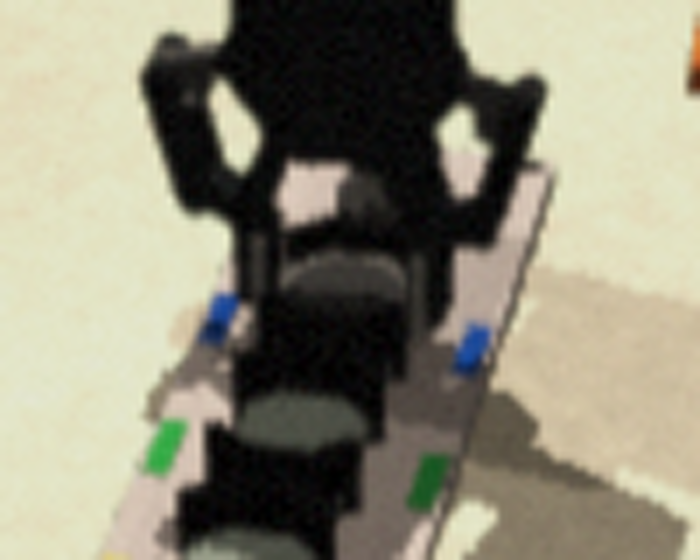

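Request:
play_rows([
  [0.3,0,0,-0.3,0],
  [0.3,0,0,-0.8,0],
  [0.3,0,0,-1.5,0],
  [0.3,0,0,-3,0],
  [0.3,0,0,-5,0],
  [0.3,0,0,-7,0],
  [0.3,0,0,-7,0],
  [0.3,0,0,-7,0],
])

```text
clock: 9.95
eef_pos: [613.7, -54.3, 54.4]
eef_rot: [2.247, 2.194, 0.001]
wrist_force: [-0.2, 0.1, -1.1]
grip_width: 47.2
```

```bash
python3 - <<'E'
from h import *
to(456,-315,40,-1.4)
p=r.read_camera("side");
cv2.imwrite("pics/j.png",cv2.resize(p["img"][190:290,240:360],None,fx=6,fy=6,interpolation=cv2.INTER_CUBIC)[:,:,::-1])
E
```

```text
pos [613.7 -54.3  54.4] tilt 0.1 yawy -1.4 shift cm [-26.44 -15.14   1.43] turn world -0.0deg -> roll 0.000 (or -3.141) q6 -0.23 F [-0.2  0.1 -1.1] w 47.2 t 9.95
```

View pics/j.png

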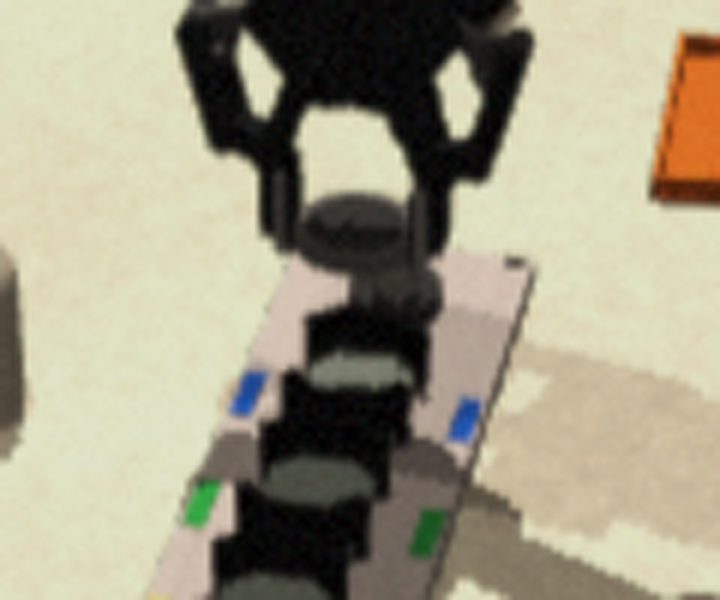

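Request:
play_rows([
  [0.3,-26.4,-15.2,0,0],
  [0.3,-26.4,-15.2,0,0],
  [0.3,-26.4,-15.2,0,0],
  [0.3,-26.4,-15.2,0,0],
  [0.3,-26.4,-15.2,0,0],
  [0.3,-26.4,-15.2,0,0],
  [0.3,-26.4,-15.2,0,0],
  [0.3,-26.4,-15.2,3,0],
  [0.3,-26.4,-15.2,5,0],
  [0.3,-26.4,-15.2,5,0],
])

```text
clock: 11.0
eef_pos: [452.1, -311.2, -0.9]
eef_rot: [-2.241, -2.188, -0.0]
wrist_force: [-0.9, 0.1, -1.0]
grip_width: 47.2
```

```bash
python3 - <<'E'
from h import *
to(456,-315,-20,-1.4)
p=r.read_camera("side");
cv2.imwrite("pics/k.png",cv2.resize(p["img"][140:240,320:440],None,fx=5,fy=5,interpolation=cv2.INTER_CUBIC)[:,:,::-1])
E
```

```text
pos [ 452.1 -311.2   -0.9] tilt 0.55 yawy -1.4 shift cm [-0.38  0.41  1.91] turn world -0.0deg -> roll 0.000 (or -3.141) q6 -0.76 F [-0.9  0.1 -1. ] w 47.2 t 11.0
```

View pics/k.png

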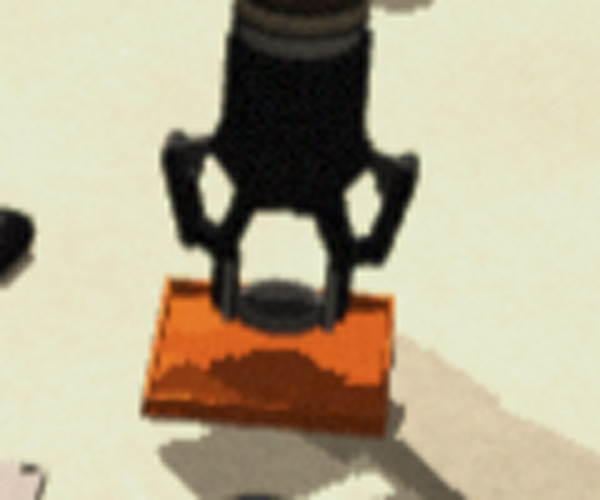

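Request:
play_rows([
  [0.3,-0.3,0.3,1,0],
  [0.3,-0.3,0.3,1.8,0],
  [0.3,-0.3,0.3,1.8,0],
  [0.7,-0.3,0.3,1.8,0],
  [0.7,-0.3,0.3,1.8,0],
  [0.7,-0.3,0.3,1.8,0],
  [0.8,-0.3,0.3,-1,0],
  [0.8,-0.3,0.3,-5,0],
  [0.8,-0.3,0.3,-8,0],
  [1,-0.3,0.3,-8,0],
])

```text
clock: 12.05
eef_pos: [461.0, -320.5, 89.7]
eef_rot: [2.24, 2.187, 0.0]
wrist_force: [0.2, -0.0, -0.6]
grip_width: 80.8
```

```bash
python3 - <<'E'
from h import *
to(445,-147,60,90)
p=r.read_camera("top");
cv2.imwrite("pics/l.png",cv2.resize(p["img"][170:350,130:510],None,fx=2,fy=2,interpolation=cv2.INTER_CUBIC)[:,:,::-1])
q=r.read_camera("side")
cv2.imwrite("pics/l2.png",cv2.resize(q["img"][140:420,220:460],None,fx=2,fy=2,interpolation=cv2.INTER_CUBIC)[:,:,::-1])
for P in(p,q):
  for c in("red","green","blue"): print([b[1:] for b in blobs(P,c,8) if b[0]>100 and b[2][0]<480])
E
```

```text
pos [ 461.  -320.5   89.7] tilt 0.66 yawy -1.4 shift cm [17.33 -2.03  2.81] turn world -88.6deg -> roll 1.547 (or -1.595) q6 -0.76 F [ 0.2 -0.  -0.6] w 80.8 t 12.05
[(array([287. , 278.4]), array([457.8,  62.6]))]
[(array([238.9, 287.9]), array([434.5, 169.5]))]
[(array([381.3, 286.4]), array([ 444.2, -147.9]))]
[(array([356.8, 295.8]), array([458.8,  63.2]))]
[(array([361.8, 328.7]), array([435.7, 169.5]))]
[(array([371.9, 244.1]), array([ 445.3, -148.4]))]
```

View pics/l.png

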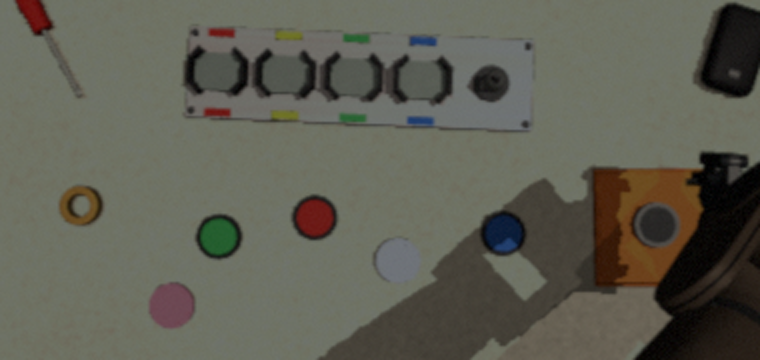

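View pics/l2.png

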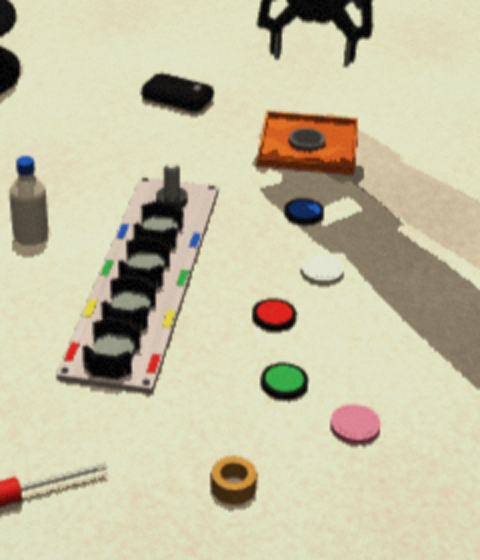

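Old filter is in the dish at crop (655,224), with nothing touching it. The bench filters read the same in both cameras. Shut tips sit about 28 mm above the reported TCP z, found by touching the old filter. Next is blue: I'll centre it with the jaws along y, then grip along x.

Request:
play_rows([
  [1,17.2,-2.0,0,1.547],
  [1,17.2,-2.0,0,1.547],
  [1,17.2,-2.0,2,1.547],
  [1,17.2,-2.0,4,1.547],
  [1,17.2,-2.0,7,1.547],
  [1,17.2,-2.0,7,1.547],
  [1,17.2,-2.0,7,1.547],
  [1,17.2,-2.0,7,1.547],
  [1,17.2,-2.0,7,1.547],
  [1,17.2,-2.0,7,1.547],
])

```text
clock: 13.15
eef_pos: [440.5, -144.2, 11.7]
eef_rot: [-3.139, -0.072, 0.005]
wrist_force: [-0.6, -0.5, -0.5]
grip_width: 85.3
```

Request:
play_rows([
  [1,0,0,0,0.16],
  [1,0,0,0,0.16],
  [1,0,0,0,0.16],
])

```text
clock: 13.45
eef_pos: [441.1, -144.5, 12.4]
eef_rot: [-3.136, 0.165, 0.003]
wrist_force: [0.4, 0.5, -0.0]
grip_width: 85.6
```

```bash
python3 - <<'E'
from h import *
to(444.8,-148.1,-30,90)
E
```

```text
pos [ 441.1 -144.5   12.4] tilt 0.14 yawy -96.0 shift cm [0.42 0.32 4.24] turn world 6.0deg -> roll -0.105 (or 3.036) q6 1.14 F [ 0.4  0.5 -0. ] w 85.6 t 13.45
```

Request:
play_rows([
  [1,0.42,0.32,0,-0.105],
  [1,0.42,0.32,2,-0.105],
  [1,0.42,0.32,3,-0.105],
  [1,0.42,0.32,4.1,-0.105],
  [1,0.42,0.32,4.1,-0.105],
  [1,0.42,0.32,4.1,-0.105],
])

```text
clock: 14.05
eef_pos: [445.6, -148.6, -27.7]
eef_rot: [-3.141, 0.004, 0.001]
wrist_force: [-0.0, -0.7, -0.1]
grip_width: 85.3
```

Request:
play_rows([
  [0.7,0,0,0,0],
  [0.7,0,0,0,0],
  [0.4,0,0,0,0],
  [0.4,0,0,0,0],
  [0.4,0,0,0,0],
  [0.4,0,0,0,0],
])

```text
clock: 14.65
eef_pos: [446.4, -149.1, -26.1]
eef_rot: [3.141, -0.005, 0.001]
wrist_force: [-2.3, 0.9, 6.9]
grip_width: 46.0
```

```bash
python3 - <<'E'
from h import *
to(444.8,-148.1,-30,90)
p=r.read_camera("side");
cv2.imwrite("pics/m.png",cv2.resize(p["img"][180:270,320:440],None,fx=5,fy=5,interpolation=cv2.INTER_CUBIC)[:,:,::-1])
E
```

```text
pos [ 446.4 -149.1  -26.1] tilt 0.04 yawy -90.2 shift cm [-0.16 -0.1   0.39] turn world 0.2deg -> roll -0.003 (or 3.139) q6 1.04 F [-2.3  0.9  6.9] w 46.0 t 14.65
```

View pics/m.png

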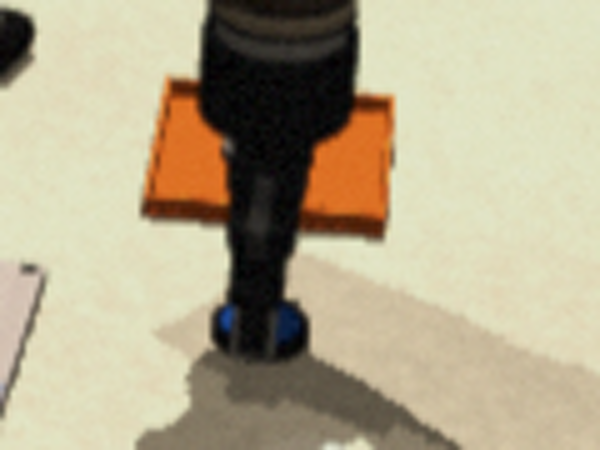

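Request:
play_rows([
  [0.4,0,0,-0.3,0],
  [1,0,0,-0.3,0],
  [1,0,0,-0.3,0],
  [1,0,0,-0.3,0],
  [1,0,0,-0.3,0],
  [1,0,0,-1.5,-0.15],
  [1,0,0,-1.5,-0.4],
  [1,0,0,-1.5,-0.7],
  [1,0,0,-1.5,-1.0],
  [1,0,0,-1.5,-1.2],
])

```text
clock: 15.7
eef_pos: [445.8, -148.7, -12.6]
eef_rot: [-2.921, -1.155, 0.0]
wrist_force: [-0.3, -0.2, 0.4]
grip_width: 85.0
```

```bash
python3 - <<'E'
from h import *
to(446,-148.6,-24.5,-1.4)
p=r.read_camera("side");
print([b[1:] for b in blobs(p,"blue",8) if b[0]>50 and b[2][0]<480])
E
```

```text
pos [ 445.8 -148.7  -12.6] tilt 0.02 yawy -46.9 shift cm [0.02 0.01 1.19] turn world 45.5deg -> roll -0.793 (or 2.348) q6 0.28 F [-0.3 -0.2  0.4] w 85.0 t 15.7
[(array([371.9, 243.9]), array([ 445.4, -149.1]))]
```

Request:
play_rows([
  [1,0,0,0,-0.793],
  [1,0,0,0,-0.793],
  [1,0,0,0,-0.793],
  [1,0,0,0,-0.793],
  [1,0,0,0,-0.793],
  [1,0,0,0,-0.793],
  [1,0,0,0,-0.793],
  [1,0,0,0.5,-0.793],
  [1,0,0,1.0,-0.793],
  [1,0,0,1.0,-0.793],
])

```text
clock: 16.75
eef_pos: [445.0, -148.3, -23.5]
eef_rot: [-2.255, -2.184, 0.001]
wrist_force: [0.0, 1.0, -1.2]
grip_width: 85.6
```

Request:
play_rows([
  [0.7,0,0,0,0],
  [0.7,0,0,0,0],
  [0.4,0,0,0,0],
  [0.4,0,0,0,0],
  [0.3,0,0,0,0],
  [0.3,0,0,0,0],
])

```text
clock: 17.35
eef_pos: [447.0, -149.7, -20.5]
eef_rot: [2.254, 2.186, -0.0]
wrist_force: [-2.7, 0.5, 10.9]
grip_width: 25.8
```

```bash
python3 - <<'E'
from h import *
to(446,-148.6,-24.5,-1.4)
E
```

```text
pos [ 447.  -149.7  -20.5] tilt 0.11 yawy -1.8 shift cm [ 0.1  -0.11  0.4 ] turn world 0.4deg -> roll -0.006 (or 3.135) q6 -0.51 F [-2.7  0.5 10.9] w 25.8 t 17.35
```

Request:
play_rows([
  [0.4,0,0,-0.5,0],
  [1,0,0,-0.5,0],
  [1,0,0,-0.5,0],
  [1,0,0,-0.5,0],
  [1,0,0,-0.5,0],
  [1,0,0,-0.5,0],
])

```text
clock: 17.95
eef_pos: [445.7, -148.6, -17.7]
eef_rot: [-2.255, -2.186, 0.0]
wrist_force: [0.4, -0.6, 0.5]
grip_width: 85.5
```

```bash
python3 - <<'E'
from h import *
p=r.read_camera("side");
print([b[1:] for b in blobs(p,"blue",8) if b[0]>50 and b[2][0]<480])
to(445.4,-149,-31,-1.4)
E
```

```text
[(array([371.6, 243.9]), array([ 446. , -149.3]))]
pos [ 445.7 -148.6  -17.7] tilt 0.02 yawy -1.8 shift cm [-0.04 -0.03  1.33] turn world 0.4deg -> roll -0.007 (or 3.135) q6 -0.51 F [-0.2 -0.8  0.2] w 85.2 t 18.0
```

Request:
play_rows([
  [1,-0.03,0,0.6,0],
  [1,-0.03,0,1.35,0],
  [1,-0.03,0,1.35,0],
  [1,-0.03,0,1.35,0],
])

```text
clock: 18.4
eef_pos: [445.4, -148.8, -31.6]
eef_rot: [-2.255, -2.186, 0.001]
wrist_force: [-0.9, -0.4, -0.2]
grip_width: 85.5
```

Request:
play_rows([
  [0.7,0,0,0,0],
  [0.7,0,0,0,0],
  [0.4,0,0,0,0],
  [0.4,0,0,0,0],
  [0.4,0,0,0,0],
  [0.4,0,0,0,0],
])

```text
clock: 19.0
eef_pos: [446.5, -149.4, -30.1]
eef_rot: [2.255, 2.186, 0.0]
wrist_force: [-1.7, 0.5, 4.0]
grip_width: 46.8
```

```bash
python3 - <<'E'
from h import *
p=r.read_camera("side");
to(445.4,-149,-31,-1.4)
cv2.imwrite("pics/n.png",cv2.resize(p["img"][180:270,320:440],None,fx=5,fy=5,interpolation=cv2.INTER_CUBIC)[:,:,::-1])
E
```

```text
pos [ 446.4 -149.3  -30.1] tilt 0.06 yawy -1.8 shift cm [ 0.03 -0.11  0.09] turn world 0.4deg -> roll -0.007 (or 3.135) q6 -0.51 F [-1.   1.4  5.7] w 47.3 t 19.05
```

View pics/n.png

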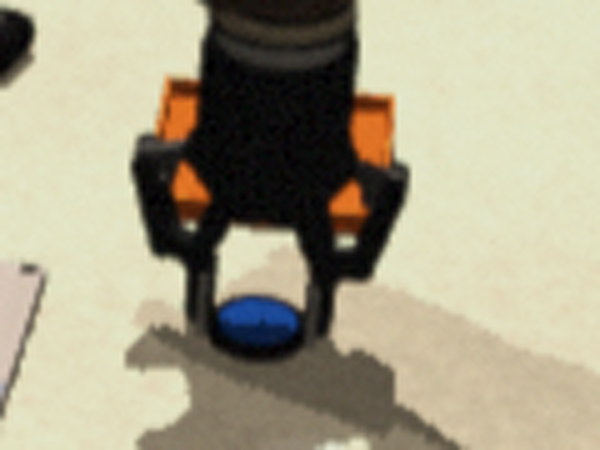

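Request:
play_rows([
  [0.7,0,0,0,0],
  [0.7,0,0,0,0],
  [0.7,0,0,0.25,0],
  [0.7,0,0,0.25,0],
  [0.4,0,0,0.25,0],
  [0.4,0,0,0.25,0],
  [0.4,0,0,0.25,0],
  [0.4,0,0,0.25,0],
])

```text
clock: 19.85
eef_pos: [447.7, -150.1, -30.8]
eef_rot: [2.254, 2.185, 0.001]
wrist_force: [-3.2, 1.9, 17.5]
grip_width: 47.3
```

```bash
python3 - <<'E'
from h import *
to(445.4,-149,-31,-1.4)
E
```

```text
pos [ 447.7 -150.1  -30.8] tilt 0.13 yawy -1.8 shift cm [ 0.1  -0.23  0.01] turn world 0.4deg -> roll -0.006 (or 3.135) q6 -0.51 F [-3.2  1.9 17.5] w 47.3 t 19.85
```

Request:
play_rows([
  [0.3,0,0,-0.3,0],
  [0.3,0,0,-0.3,0],
  [0.3,0,0,-0.8,0],
  [0.3,0,0,-2,0],
  [0.3,0,0,-4,0],
  [0.3,0,0,-7,0],
  [0.3,0,0,-8,0],
  [0.3,0,0,-8,0],
  [0.3,0,0,-8,0],
])

```text
clock: 20.75
eef_pos: [445.4, -148.8, 46.0]
eef_rot: [-2.255, -2.186, 0.0]
wrist_force: [-0.4, -1.0, -0.9]
grip_width: 47.1
```

```bash
python3 - <<'E'
from h import *
to(613.6,-54.35,35,-1.4)
p=r.read_camera("side");
cv2.imwrite("pics/o.png",cv2.resize(p["img"][160:250,320:440],None,fx=5,fy=5,interpolation=cv2.INTER_CUBIC)[:,:,::-1])
E
```

```text
pos [ 445.4 -148.8   46. ] tilt 0.04 yawy -1.8 shift cm [ 9.96 16.52  1.09] turn world 0.4deg -> roll -0.007 (or 3.135) q6 -0.51 F [-0.4 -1.  -0.9] w 47.1 t 20.75
```

View pics/o.png

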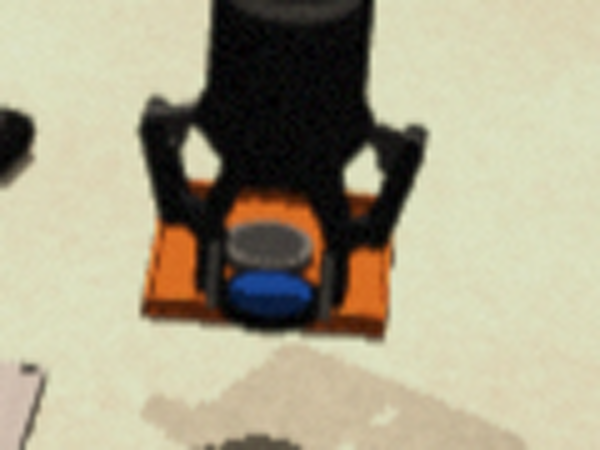

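Request:
play_rows([
  [0.3,9.96,16.5,0,0],
  [0.3,9.96,16.5,0,0],
  [0.3,9.96,16.5,0,0],
  [0.3,9.96,16.5,0,0],
  [0.3,9.96,16.5,0,0],
  [0.3,9.96,16.5,0,0],
  [0.3,9.96,16.5,0,0],
  [0.3,9.96,16.5,0,0],
])

```text
clock: 21.6
eef_pos: [612.3, -55.2, 45.7]
eef_rot: [-2.256, -2.184, 0.002]
wrist_force: [0.2, -0.3, 0.2]
grip_width: 46.9
```

```bash
python3 - <<'E'
from h import *
to(613.6,-54.35,12,-1.4)
E
```

```text
pos [612.3 -55.2  45.7] tilt 0.12 yawy -1.9 shift cm [0.08 0.13 3.37] turn world 0.5deg -> roll -0.008 (or 3.134) q6 -0.22 F [ 0.2 -0.3  0.2] w 46.9 t 21.6
```

Request:
play_rows([
  [0.3,0.05,0.03,1.5,-0.008],
  [0.3,0.05,0.03,3.2,-0.008],
  [0.3,0.05,0.03,3.2,-0.008],
  [0.3,0.05,0.03,3.2,-0.008],
  [0.3,0.05,0.03,3.2,-0.008],
])

```text
clock: 22.1
eef_pos: [614.3, -54.2, 14.6]
eef_rot: [2.247, 2.195, 0.0]
wrist_force: [-0.0, -0.2, -0.3]
grip_width: 47.1
```

```bash
python3 - <<'E'
from h import *
p=r.read_camera("side");
to(613.6,-54.35,-8,-1.4)
print([b for b in blobs(p,"blue",50) if b[0]>30])
for z in(48,51,54): print(proj(p,(613.6,-54.35,z)))
cv2.imwrite("pics/q.png",cv2.resize(p["img"][210:290,250:350],None,fx=7,fy=7,interpolation=cv2.INTER_CUBIC)[:,:,::-1])
E
```

```text
pos [614.7 -54.2  15. ] tilt 0.06 yawy -1.3 shift cm [-0.02 -0.11  2.3 ] turn world -0.1deg -> roll 0.001 (or -3.140) q6 -0.23 F [ 0.5  0.4 -0.5] w 47.1 t 22.15
[(np.int32(59), array([232.2, 222. ]), array([ 798.3, -118.3])), (np.int32(137), array([298.7, 242.6]), array([615.8, -59.5])), (np.int32(122), array([141.7, 267.3]), array([944.8, 104.7]))]
[299.17173667 244.59242237]
[299.16833047 243.56035067]
[299.1649163  242.52586345]
```

View pics/q.png

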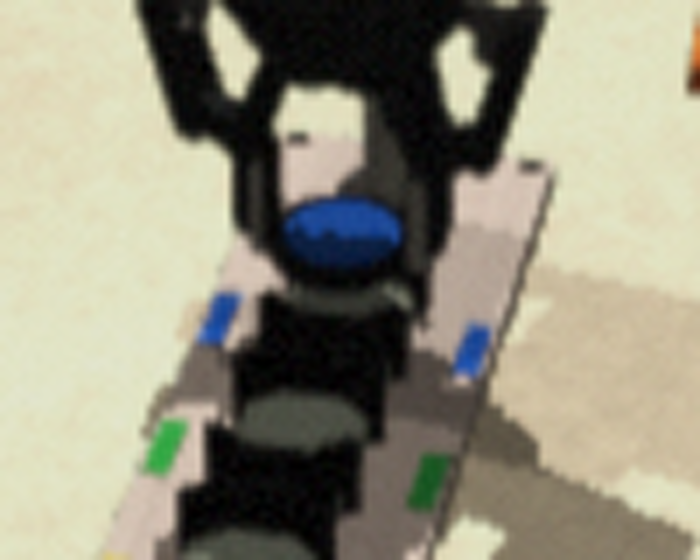

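Request:
play_rows([
  [0.3,-0.02,-0.1,0,0],
  [0.3,-0.02,-0.1,0.5,0],
  [0.3,-0.02,-0.1,1.0,0],
  [0.3,-0.02,-0.1,1.5,0],
  [0.3,-0.02,-0.1,1.5,0],
])

```text
clock: 22.65
eef_pos: [612.3, -54.1, -1.8]
eef_rot: [-2.246, -2.194, 0.002]
wrist_force: [0.5, 0.6, -0.4]
grip_width: 46.9
```

Request:
play_rows([
  [0.3,0,0,0.3,0],
  [0.3,0,0,0.7,0],
  [0.3,0,0,0.7,0],
  [0.3,0,0,0.7,0],
])

```text
clock: 23.05
eef_pos: [613.1, -54.2, -7.7]
eef_rot: [-2.247, -2.196, 0.0]
wrist_force: [1.4, -0.0, -0.6]
grip_width: 47.2
```

```bash
python3 - <<'E'
from h import *
to(613.6,-54.35,-8,-1.4)
E
```

```text
pos [613.1 -54.2  -7.7] tilt 0.02 yawy -1.3 shift cm [-0.01  0.05  0.03] turn world -0.1deg -> roll 0.001 (or -3.140) q6 -0.23 F [ 1.4 -0.  -0.6] w 47.2 t 23.05
```

Request:
play_rows([
  [0.3,0,0,0.2,0],
  [0.3,0,0,0.2,0],
  [0.8,0,0,0.2,0],
  [0.8,0,0,0.2,0],
  [0.8,0,0,0.2,0],
  [1,0,0,0,0],
  [1,0,0,-3,0],
  [1,0,0,-6,0],
  [1,0,0,-6,0],
  [1,0,0,-6,0],
])

```text
clock: 24.05
eef_pos: [613.8, -54.4, 53.6]
eef_rot: [2.246, 2.195, 0.002]
wrist_force: [-1.0, -0.1, -0.2]
grip_width: 85.2
```

```bash
python3 - <<'E'
from h import *
p=r.read_camera("side");q=r.read_camera("top")
for P in(p,q):
  for c in("red","green","blue"): print([b[1:] for b in blobs(P,c,8) if b[0]>50 and b[2][0]<800 and b[2][1]<300])
print(blobs(p,"blue",28))
print(proj(p,(613.6,-54.35,28)),proj(q,(613.6,-54.35,28)))
to(458.3,62.9,10,90)
cv2.imwrite("pics/s.png",cv2.resize(p["img"][200:400,220:420],None,fx=3,fy=3,interpolation=cv2.INTER_CUBIC)[:,:,::-1])
E
```

```text
[(array([356.9, 295.5]), array([458.5,  62. ])), (array([399. , 350.6]), array([354.8, 220.1]))]
[(array([361.7, 328.7]), array([436. , 169.4]))]
[(array([298.9, 250.6]), array([620.4, -85.3]))]
[(array([283.4, 277. ]), array([460.8,  70.7])), (array([219.1, 324.1]), array([353.8, 211. ]))]
[(array([238.5, 287.7]), array([434.9, 170.3]))]
[(array([336. , 129.5]), array([797.9, -41.1]))]
[(np.int32(60), array([232.3, 222. ]), array([ 809.3, -151.2])), (np.int32(131), array([298.9, 250.6]), array([614.9, -57.4])), (np.int32(22), array([280.9, 255. ]), array([653.7, -31.2])), (np.int32(124), array([141.8, 267.2]), array([959.8,  77.4])), (np.int32(21), array([317.1, 259.5]), array([565.5, -29.8]))]
[299.19424298 251.41178997] [340.91773393 208.97319577]
pos [612.1 -54.   51.3] tilt 0.13 yawy -1.3 shift cm [ 11.33 -15.64   4.17] turn world -88.7deg -> roll 1.548 (or -1.594) q6 -0.23 F [ 0.   0.1 -1.2] w 85.1 t 24.15
```

View pics/s.png

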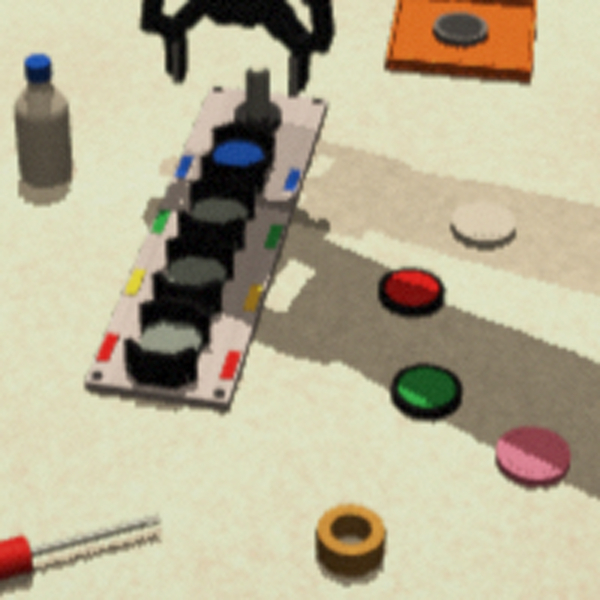

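Blue is home: crop (238,153), level and inside its ring. Red next, at side pixel (357,296), which has the saturated red face and black rim. The white look-alike is at about (381,274).

Request:
play_rows([
  [1,11.3,-15.8,0,0],
  [1,11.3,-15.8,0,0],
  [1,11.3,-15.8,0,0],
  [1,11.3,-15.8,0,0],
  [1,11.3,-15.8,2,0],
  [1,11.3,-15.8,4.5,0],
  [1,11.3,-15.8,4.5,0],
  [1,11.3,-15.8,4.5,0],
  [1,11.3,-15.8,4.5,0],
])

```text
clock: 25.05
eef_pos: [458.5, 62.1, 8.1]
eef_rot: [2.247, 2.195, 0.001]
wrist_force: [-0.1, -0.3, -0.4]
grip_width: 85.3
```

```bash
python3 - <<'E'
from h import *
p=r.read_camera("side");
print([b for b in blobs(p,"red",8) if b[0]>50])
to(458.3,62.9,-30.5,-1.4)
E
```

```text
[(np.int32(192), array([356.9, 295.5]), array([458.6,  62.1])), (np.int32(345), array([397.3, 351.2]), array([358. , 222.6])), (np.int32(640), array([206.7, 389.9]), array([701.6, 390.7]))]
pos [458.8  62.1   8.4] tilt 0.08 yawy -1.3 shift cm [ 0.08 -0.06  3.89] turn world -0.1deg -> roll 0.001 (or -3.141) q6 -0.06 F [ 0.3 -0.4  0.2] w 85.7 t 25.1
```

Request:
play_rows([
  [1,0.07,0,1.5,0],
  [1,0.07,0,3.0,0],
  [1,0.07,0,3.9,0],
  [1,0.07,0,3.9,0],
  [1,0.07,0,3.9,0],
])

```text
clock: 25.6
eef_pos: [458.3, 62.9, -31.0]
eef_rot: [2.247, 2.195, 0.001]
wrist_force: [0.4, 0.2, 0.7]
grip_width: 84.9
```

Request:
play_rows([
  [0.7,0,0,0,0],
  [0.7,0,0,0,0],
  [0.4,0,0,0,0],
  [0.4,0,0,0,0],
  [0.4,0,0,0,0],
  [0.3,0,0,0,0],
])

```text
clock: 26.2
eef_pos: [458.7, 63.0, -30.2]
eef_rot: [2.246, 2.195, 0.001]
wrist_force: [-1.6, 0.1, 4.9]
grip_width: 47.0
```

```bash
python3 - <<'E'
from h import *
p=r.read_camera("side");
to(458.3,62.9,-30.5,-1.4)
cv2.imwrite("pics/u.png",cv2.resize(p["img"][220:320,300:420],None,fx=5,fy=5,interpolation=cv2.INTER_CUBIC)[:,:,::-1])
E
```

```text
pos [458.7  63.  -30.3] tilt 0.06 yawy -1.3 shift cm [-0.01 -0.04  0.02] turn world -0.1deg -> roll 0.002 (or -3.140) q6 -0.06 F [-1.9  0.3  6.1] w 46.7 t 26.25
```

View pics/u.png

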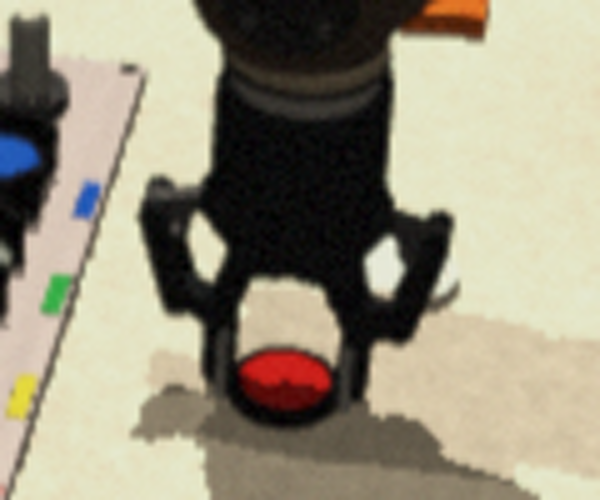

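Request:
play_rows([
  [0.3,0,0,-1,0],
  [0.3,0,0,-4,0],
  [0.3,0,0,-7,0],
  [0.3,5,7,-7,0],
  [0.3,8,11,-7,0],
  [0.3,11.4,15.7,-7,0],
  [0.3,11.4,15.7,-7,0],
  [0.3,11.4,15.7,-7,0],
  [0.3,11.4,15.7,-7,0],
  [0.3,11.4,15.7,-7,0],
])

```text
clock: 27.25
eef_pos: [616.1, 172.9, 38.3]
eef_rot: [-2.246, -2.195, 0.002]
wrist_force: [-0.2, 0.1, -0.3]
grip_width: 46.7
```

Request:
play_rows([
  [0.3,0,0,1,0],
  [0.3,0,0,2,0],
  [0.3,0,0,2.5,0],
  [0.3,0,0,2.5,0],
  [0.3,0,0,2.5,0],
])

```text
clock: 27.75
eef_pos: [617.2, 173.2, 13.2]
eef_rot: [-2.247, -2.195, 0.001]
wrist_force: [0.3, -0.3, 0.8]
grip_width: 47.0
```

```bash
python3 - <<'E'
from h import *
p=r.read_camera("side");
to(619.05,173.65,-8,-1.4)
print([b for b in blobs(p,"red",50) if b[0]>30])
P=tool()[0]; print(proj(p,P+[0,0,38.8]))
cv2.imwrite("pics/v.png",cv2.resize(p["img"][250:350,210:330],None,fx=6,fy=6,interpolation=cv2.INTER_CUBIC)[:,:,::-1])
E
```

```text
pos [617.6 173.3  13.7] tilt 0.02 yawy -1.3 shift cm [0.04 0.15 2.17] turn world -0.1deg -> roll 0.001 (or -3.140) q6 0.14 F [-0.2  0.7  0.9] w 46.7 t 27.8
[(np.int32(220), array([276.3, 303. ]), array([618.3, 170. ])), (np.int32(44), array([255.3, 315.4]), array([651.6, 216.5])), (np.int32(49), array([296.1, 321.6]), array([565.9, 219.4])), (np.int32(152), array([396.4, 356.5]), array([359.9, 280.7])), (np.int32(638), array([206.7, 389.9]), array([686. , 426.3]))]
[276.26168509 303.13093002]
```

View pics/v.png

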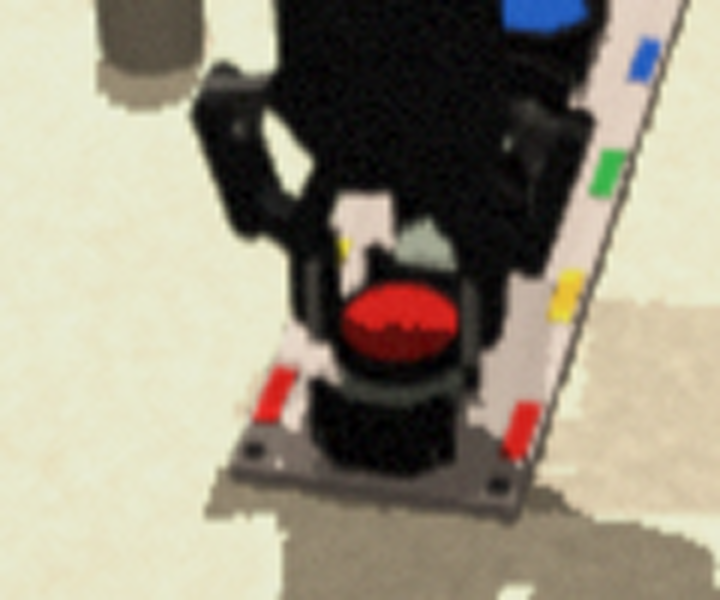

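Request:
play_rows([
  [0.3,0.02,0.1,0,0],
  [0.3,0.02,0.1,0.5,0],
  [0.3,0.02,0.1,1.0,0],
  [0.3,0.02,0.1,1.5,0],
  [0.3,0.02,0.1,1.5,0],
])

```text
clock: 28.3
eef_pos: [617.4, 173.4, -2.9]
eef_rot: [-2.246, -2.195, 0.003]
wrist_force: [-0.5, -1.0, -0.3]
grip_width: 47.2
```

Request:
play_rows([
  [0.3,0,0,0.3,0],
  [0.3,0,0,0.7,0],
  [0.3,0,0,0.7,0],
  [0.3,0,0,0.7,0],
])

```text
clock: 28.7
eef_pos: [618.3, 173.6, -8.6]
eef_rot: [-2.247, -2.196, 0.0]
wrist_force: [-0.0, 0.2, 0.4]
grip_width: 47.0
```

Request:
play_rows([
  [0.3,0,0,0.15,0],
  [0.3,0,0,0.15,0],
  [0.8,0,0,0.15,0],
  [0.8,0,0,0.15,0],
  [0.8,0,0,0.15,0],
  [1,0,0,0,0],
  [1,0,0,-3,0],
  [1,0,0,-6,0],
  [1,0,0,-6,0],
  [1,0,0,-6,0],
])

```text
clock: 29.7
eef_pos: [619.2, 173.7, 52.8]
eef_rot: [2.246, 2.195, 0.003]
wrist_force: [-0.6, 0.2, -0.6]
grip_width: 85.5
```

```bash
python3 - <<'E'
from h import *
p=r.read_camera("side");q=r.read_camera("top")
print([b for b in blobs(p,"red",28) if b[0]>30][:2],proj(p,(619.05,173.65,28)))
for P in (p,q): print([b for b in blobs(P,"green",8) if b[0]>60], [b for b in blobs(P,"yellow",8) if b[0]>60])
to(435.3,169.6,5,-1.4)
cv2.imwrite("pics/w.png",cv2.resize(p["img"][200:400,220:420],None,fx=3,fy=3,interpolation=cv2.INTER_CUBIC)[:,:,::-1])
E
```

```text
[(np.int32(223), array([275.9, 311.5]), array([619.4, 171.8])), (np.int32(44), array([255.3, 315.3]), array([659. , 191.9]))] [275.81867263 312.0464189 ]
[(np.int32(227), array([361.8, 328.7]), array([435.6, 169.5]))] [(np.int32(133), array([131. , 263.6]), array([1004.6,   43.6]))]
[(np.int32(217), array([240.7, 287.7]), array([435.1, 165.3]))] [(np.int32(255), array([299.6,  41. ]), array([1004.5,   46.5]))]
pos [617.4 173.4  50.3] tilt 0.13 yawy -1.3 shift cm [ -0.8  -18.19   4.57] turn world -0.1deg -> roll 0.001 (or -3.140) q6 0.14 F [ 0.3  0.7 -1.1] w 85.5 t 29.8
```

View pics/w.png

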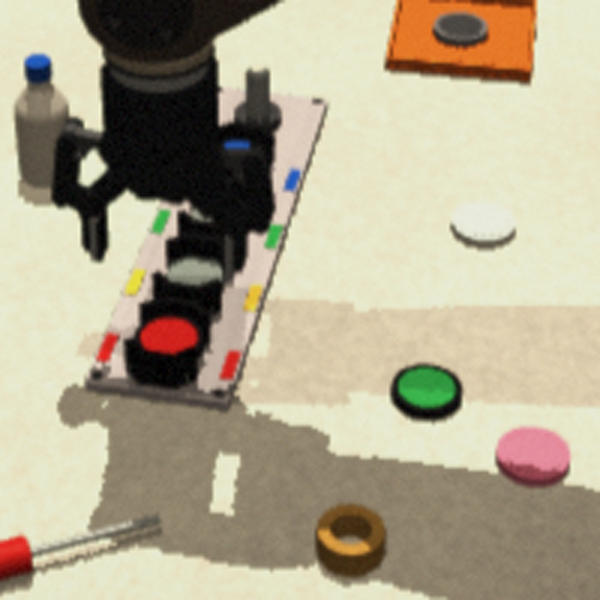

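Red is home at (170,336). Green is at side pixel (362,329), with its green face and black rim; the pink look-alike is at (398,351). The green pocket is empty.

Request:
play_rows([
  [1,-0.85,-18.35,0,0],
  [1,-0.85,-18.35,0,0],
  [1,-0.85,-18.35,0,0],
  [1,-0.85,-18.35,0,0],
  [1,-0.85,-18.35,2,0],
  [1,-0.85,-18.35,4.5,0],
  [1,-0.85,-18.35,4.5,0],
  [1,-0.85,-18.35,4.5,0],
  [1,-0.85,-18.35,4.5,0],
])

```text
clock: 30.7
eef_pos: [435.5, 169.4, 7.1]
eef_rot: [2.247, 2.195, 0.001]
wrist_force: [-0.1, -0.5, -0.0]
grip_width: 85.3
```

```bash
python3 - <<'E'
from h import *
p=r.read_camera("side");
print([b for b in blobs(p,"green",8) if b[0]>50])
to(435.3,169.6,-30.5,-1.4)
E
```

```text
[(np.int32(220), array([361.8, 328.6]), array([435.8, 169. ]))]
pos [435.8 169.4   7.4] tilt 0.09 yawy -1.3 shift cm [ 0.02 -0.05  3.79] turn world -0.1deg -> roll 0.001 (or -3.140) q6 0.18 F [ 0.4  0.4 -0.3] w 85.3 t 30.75
```

Request:
play_rows([
  [1,0,-0.05,1.5,0],
  [1,0,-0.05,3.0,0],
  [1,0,-0.05,3.8,0],
  [1,0,-0.05,3.8,0],
  [1,0,-0.05,3.8,0],
])

```text
clock: 31.25
eef_pos: [434.9, 169.4, -30.9]
eef_rot: [2.247, 2.195, 0.001]
wrist_force: [0.1, 1.1, 0.8]
grip_width: 85.5
```

Request:
play_rows([
  [0.7,0,0,0,0],
  [0.7,0,0,0,0],
  [0.4,0,0,0,0],
  [0.4,0,0,0,0],
  [0.4,0,0,0,0],
  [0.3,0,0,0,0],
])

```text
clock: 31.85
eef_pos: [435.1, 169.4, -30.3]
eef_rot: [2.246, 2.195, 0.001]
wrist_force: [-2.2, -1.0, 5.9]
grip_width: 47.1
```

```bash
python3 - <<'E'
from h import *
to(615.3,21.65,48,-1.4)
E
```

```text
pos [435.1 169.4 -30.3] tilt 0.06 yawy -1.3 shift cm [-14.36  18.36  -7.81] turn world -0.1deg -> roll 0.002 (or -3.140) q6 0.18 F [-2.2 -1.   5.9] w 47.1 t 31.85
```

Request:
play_rows([
  [0.3,0,0,-1,0],
  [0.3,0,0,-4,0],
  [0.3,0,0,-7,0],
  [0.3,-4,5,-7,0],
  [0.3,-8,10,-7,0],
  [0.3,-14.4,18.3,-7,0],
  [0.3,-14.4,18.3,-7,0],
  [0.3,-14.4,18.3,-7,0],
  [0.3,-14.4,18.3,-7,0],
  [0.3,-14.4,18.3,-7,0],
])

```text
clock: 32.85
eef_pos: [613.7, 20.8, 38.6]
eef_rot: [-2.248, -2.194, 0.0]
wrist_force: [0.0, 0.6, -1.1]
grip_width: 47.2
```

Request:
play_rows([
  [0.3,0,0,0,0],
  [0.3,0,0,1,0],
  [0.3,0,0,2,0],
  [0.3,0,0,2.5,0],
  [0.3,0,0,2.5,0],
  [0.3,0,0,2.5,0],
])

```text
clock: 33.45
eef_pos: [613.6, 21.3, 13.1]
eef_rot: [-2.246, -2.196, 0.001]
wrist_force: [-0.0, -0.1, 0.2]
grip_width: 46.8
```

```bash
python3 - <<'E'
from h import *
p=r.read_camera("side");
to(615.3,21.65,-8,-1.4)
print([b for b in blobs(p,"green",50) if b[0]>30])
P=tool()[0]; print(proj(p,P+[0,0,38.8]))
cv2.imwrite("pics/x.png",cv2.resize(p["img"][230:330,230:350],None,fx=6,fy=6,interpolation=cv2.INTER_CUBIC)[:,:,::-1])
E
```

```text
pos [614.   21.2  13.6] tilt 0.01 yawy -1.3 shift cm [0.04 0.13 2.16] turn world -0.1deg -> roll 0.002 (or -3.140) q6 -0.11 F [-0.8  0.8  0.2] w 46.9 t 33.5
[(np.int32(158), array([292.5, 261.1]), array([615. ,  17.4]))]
[292.61677189 261.32757359]
```

View pics/x.png

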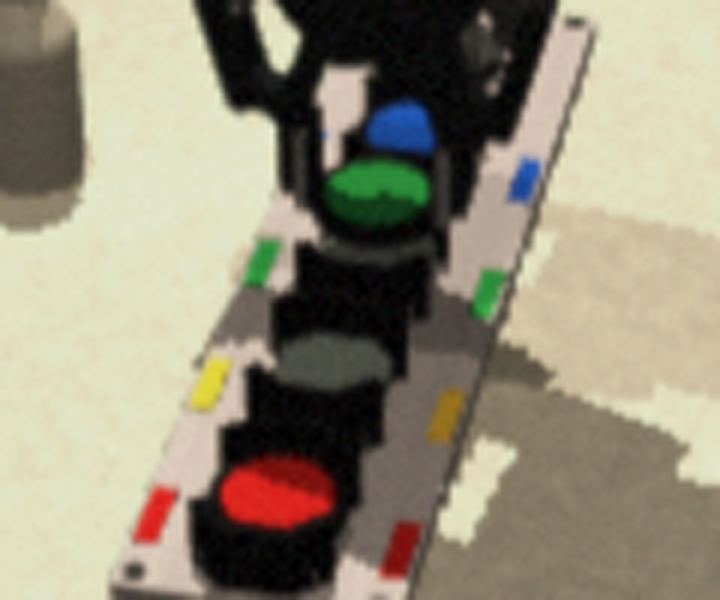

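Request:
play_rows([
  [0.3,0.03,0.1,0,0],
  [0.3,0.03,0.1,0.5,0],
  [0.3,0.03,0.1,1.0,0],
  [0.3,0.03,0.1,1.5,0],
  [0.3,0.03,0.1,1.5,0],
])

```text
clock: 34.0
eef_pos: [613.9, 21.5, -2.9]
eef_rot: [-2.246, -2.194, 0.002]
wrist_force: [0.3, 0.1, -0.2]
grip_width: 46.8
```

Request:
play_rows([
  [0.3,0,0,0.3,0],
  [0.3,0,0,0.7,0],
  [0.3,0,0,0.7,0],
  [0.3,0,0,0.7,0],
])

```text
clock: 34.4
eef_pos: [614.8, 21.4, -8.6]
eef_rot: [-2.247, -2.196, 0.0]
wrist_force: [-0.3, -0.1, 0.3]
grip_width: 47.0
```

Request:
play_rows([
  [0.3,0,0,0.15,0],
  [0.3,0,0,0.15,0],
  [0.8,0,0,0.15,0],
  [0.8,0,0,0.15,0],
  [0.8,0,0,0.15,0],
  [1,0,0,0,0],
  [1,0,0,-3,0],
  [1,0,0,-6,0],
  [1,0,0,-6,0],
  [1,0,0,-6,0],
])

```text
clock: 35.4
eef_pos: [615.6, 21.3, 52.6]
eef_rot: [2.246, 2.194, 0.002]
wrist_force: [-0.0, -0.4, -0.2]
grip_width: 85.3
```

```bash
python3 - <<'E'
from h import *
p=r.read_camera("side");q=r.read_camera("top")
print([b for b in blobs(p,"green",28) if b[0]>30],proj(p,(615.3,21.65,28)))
for P in(p,q):
  print([(d["centre"],d["conf"]) for d in r.search_frame("collar",P)])
  print([(d["centre"],d["conf"]) for d in r.search_frame("filter_yellow",P)])
to(470,325,80,-1.4)
cv2.imwrite("pics/y.png",cv2.resize(p["img"][200:400,220:420],None,fx=3,fy=3,interpolation=cv2.INTER_CUBIC)[:,:,::-1])
cv2.imwrite("pics/y2.png",cv2.resize(q["img"][255:290,150:195],None,fx=12,fy=12,interpolation=cv2.INTER_CUBIC)[:,:,::-1])
E
```

```text
[(np.int32(155), array([292., 269.]), array([616.3,  18.6]))] [292.12734759 269.87653278]
[([467.4, 331.9, 23.0], 0.85)]
[]
[([469.3, 323.7, 20.3], 0.79), ([611.7, -88.2, 9.2], 0.44)]
[([612.6, -87.8, 12.7], 0.71), ([611.5, -60.9, 25.4], 0.4)]
pos [614.   21.5  50.2] tilt 0.14 yawy -1.3 shift cm [ 30.01 -15.1   -2.94] turn world -0.1deg -> roll 0.001 (or -3.140) q6 -0.11 F [ 0.7 -0.2 -0.8] w 85.3 t 35.7
```

View pics/y.png

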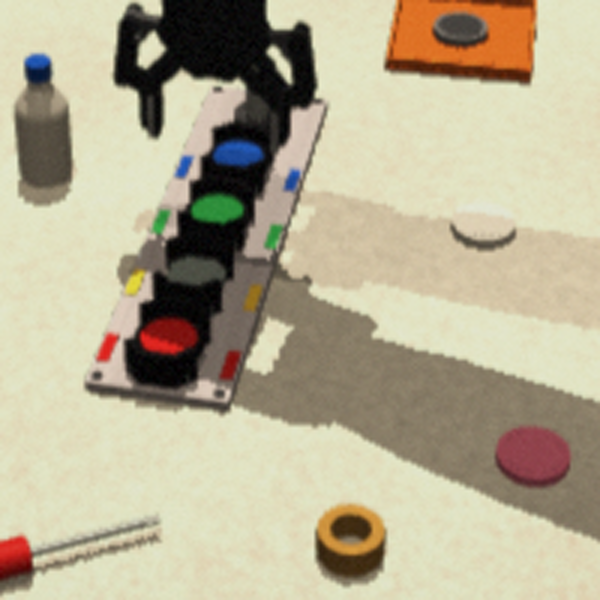

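View pics/y2.png

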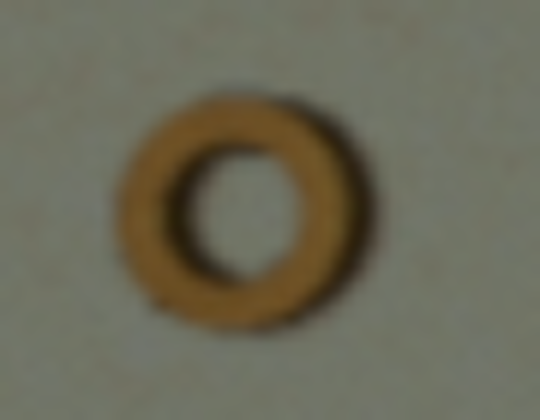

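```bash
python3 - <<'E'
from h import *
p=r.read_camera("side");q=r.read_camera("top")
for P in(q,p):
    h=cv2.cvtColor(P["img"],cv2.COLOR_RGB2HSV)
    m=cv2.inRange(h,(8,110,75 if P is q else 110),(24,255,255))
    n,l,s,c=cv2.connectedComponentsWithStats(m)
    for i in range(1,n):
        if s[i,4]>100:
            cn=max(cv2.findContours((l==i).astype('uint8'),cv2.RETR_EXTERNAL,cv2.CHAIN_APPROX_NONE)[0],key=len)
            e=cv2.fitEllipse(cn); 
            w=ray(P,*e[0],22)
            if w[1]>250 and w[0]<600: print(s[i],e,w)
    for w in ((467,326,22),(470,326,22)): print(proj(P,w))
cv2.imwrite("pics/z.png",p["img"][:,:,::-1]);cv2.imwrite("pics/z2.png",q["img"][:,:,::-1])
cv2.imwrite("pics/z3.png",cv2.resize(p["img"][355:400,310:365],None,fx=12,fy=12,interpolation=cv2.INTER_CUBIC)[:,:,::-1])
E
```

```text
[160 263  19  19 182] ((169.06748962402344, 272.2862854003906), (17.953529357910156, 18.57178497314453), 41.75181579589844) [466.49462282 322.55287071  22.        ]
[167.52110852 272.02562641]
[167.57677352 270.66355046]
[326 368  22  17 209] ((336.4944763183594, 376.21826171875), (16.152299880981445, 21.773849487304688), 94.72264862060547) [467.12624065 325.16388327  22.        ]
[336.49691025 376.55163214]
[334.9221313  376.33342089]
```

View pics/z.png

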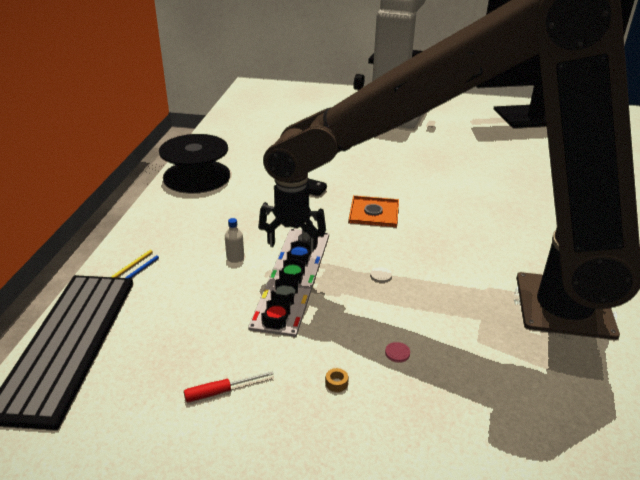

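View pics/z2.png

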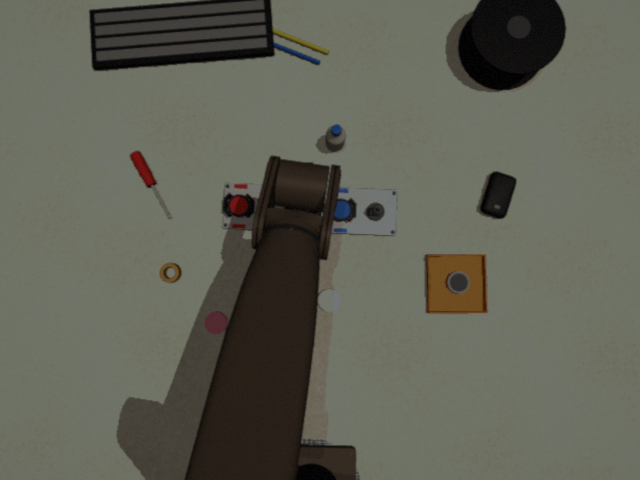

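View pics/z3.png

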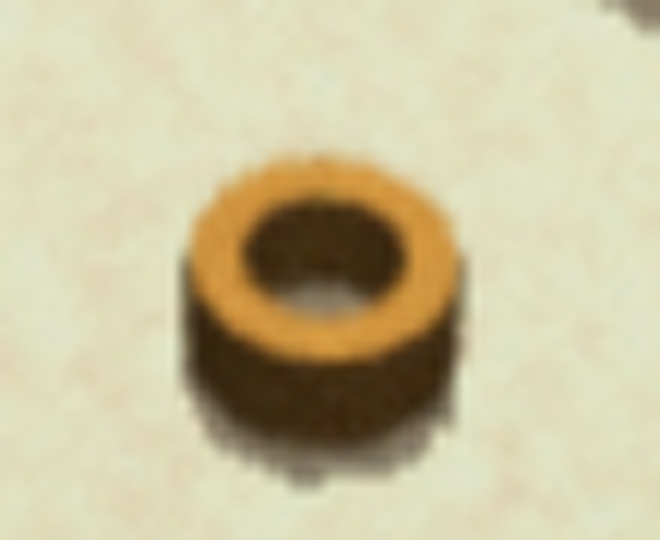

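Green is home at side pixel (292,269). Neither full view shows a yellow filter: the only yellow things are the pencil at (300,41) in the top view and the tabs. The collar's top ring is at side (336,376) and top (169,272), about (467,324). Fetching the collar now.

Request:
play_rows([
  [1,29.85,-15.6,0,0],
  [1,29.85,-15.6,0,0],
  [1,29.85,-15.6,0,0],
  [1,29.85,-15.6,0,0],
  [1,29.85,-15.6,0,0],
  [1,29.85,-15.6,0,0],
  [1,29.85,-15.6,0,0],
  [1,29.85,-15.6,2,0],
  [1,29.85,-15.6,3,0],
  [1,29.85,-15.6,3,0],
])

```text
clock: 36.8
eef_pos: [464.2, 322.4, 19.3]
eef_rot: [-2.246, -2.195, 0.007]
wrist_force: [0.2, -0.6, -0.7]
grip_width: 85.3
```

```bash
python3 - <<'E'
from h import *
r.read_camera("side");p=r.read_camera("side")
to(466.8,324.3,-20,-1.4)
cv2.imwrite("pics/A.png",cv2.resize(p["img"][300:420,270:410],None,fx=5,fy=5,interpolation=cv2.INTER_CUBIC)[:,:,::-1])
E
```

```text
pos [466.1 322.7  21.3] tilt 0.05 yawy -1.4 shift cm [0.16 0.07 4.13] turn world -0.0deg -> roll 0.000 (or -3.141) q6 0.45 F [0.1 0.2 0.3] w 85.4 t 36.9
```

View pics/A.png

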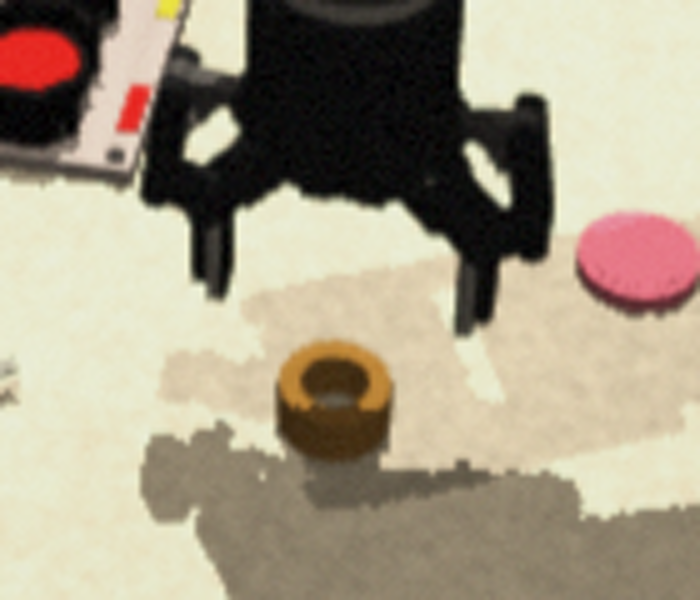

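Request:
play_rows([
  [1,0.16,0,1.5,0],
  [1,0.16,0,3,0],
  [1,0.16,0,4.1,0],
  [1,0.16,0,4.1,0],
  [1,0.16,0,4.1,0],
])

```text
clock: 37.4
eef_pos: [465.5, 324.7, -20.2]
eef_rot: [-2.247, -2.195, 0.002]
wrist_force: [0.4, -0.4, -0.1]
grip_width: 85.3
```

Request:
play_rows([
  [0.7,0,0,0,0],
  [0.7,0,0,0,0],
  [0.4,0,0,0,0],
  [0.4,0,0,0,0],
  [0.25,0,0,0,0],
  [0.25,0,0,0,0],
])

```text
clock: 38.0
eef_pos: [466.7, 325.5, -18.4]
eef_rot: [2.246, 2.195, 0.003]
wrist_force: [-0.8, 0.1, 6.2]
grip_width: 41.1
```

```bash
python3 - <<'E'
from h import *
p=r.read_camera("side")
to(611.6,-131.35,70,-1.4)
P=tool()[0]
print(proj(p,[P[0],P[1],22]))
cv2.imwrite("pics/B.png",cv2.resize(p["img"][340:420,280:380],None,fx=7,fy=7,interpolation=cv2.INTER_CUBIC)[:,:,::-1])
E
```

```text
pos [466.8 325.5 -18.4] tilt 0.12 yawy -1.3 shift cm [-45.33  15.54  -8.85] turn world -0.1deg -> roll 0.001 (or -3.140) q6 0.45 F [-0.9 -0.   5.4] w 40.9 t 38.05
[336.65583423 376.37281868]
```

View pics/B.png

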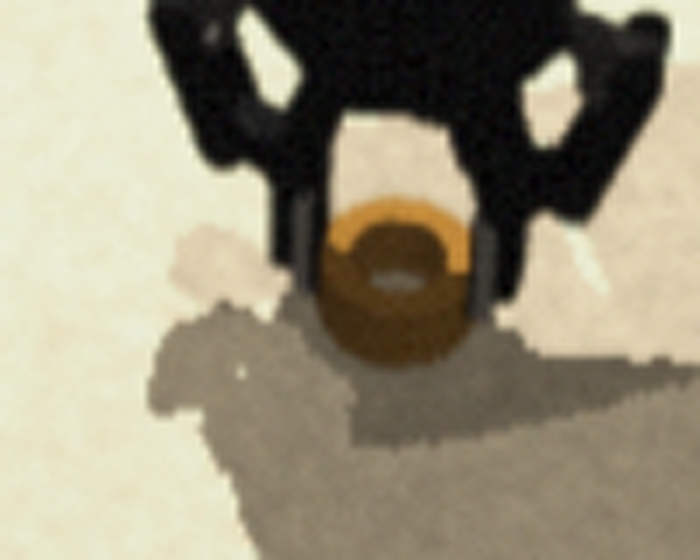

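Request:
play_rows([
  [0.2,0,0,-1,0],
  [0.2,0,0,-4,0],
  [0.2,0,0,-8,0],
  [0.2,-8,3,-8.8,0],
  [0.2,-13,4.5,-8.8,0],
  [0.2,-18,6,-8.8,0],
  [0.2,-23,8,-8.8,0],
  [0.2,-28,9.6,-8.8,0],
  [0.2,-33,11.3,-8.8,0],
  [0.2,-38,13,-8.8,0],
])

```text
clock: 39.05
eef_pos: [571.2, -10.2, 68.4]
eef_rot: [-2.247, -2.195, 0.001]
wrist_force: [0.4, -0.2, -0.6]
grip_width: 40.6
```

```bash
python3 - <<'E'
from h import *
r.read_camera("side");r.read_camera("side");to(611.6,-131.35,70,-1.4)
E
```

```text
pos [573.1 -13.9  69. ] tilt 0.15 yawy -1.7 shift cm [-11.63   4.19  -0.07] turn world 0.3deg -> roll -0.005 (or 3.137) q6 -0.17 F [ 0.8  0.4 -0.8] w 41.0 t 39.15
```

Request:
play_rows([
  [0.2,-5,2,0,-0.005],
  [0.2,-11.5,4.1,0,-0.005],
  [0.2,-11.5,4.1,0,-0.005],
  [0.2,-11.5,4.1,0,-0.005],
  [0.2,-11.5,4.1,0,-0.005],
  [0.2,-11.5,4.1,0,-0.005],
  [0.2,-11.5,4.1,0,-0.005],
])

```text
clock: 39.85
eef_pos: [609.3, -122.4, 68.2]
eef_rot: [-2.238, -2.203, 0.0]
wrist_force: [-0.5, 0.6, -0.7]
grip_width: 40.9
```

```bash
python3 - <<'E'
from h import *
r.read_camera("side");p=r.read_camera("side");to(611.6,-131.35,60,-1.4)
P=tool()[0]
print("collar top proj",proj(p,P+[0,0,41]), "post foot",proj(p,(611.6,-131.35,20)),"post top",proj(p,(611.6,-131.35,65)))
cv2.imwrite("pics/C.png",cv2.resize(p["img"][170:270,250:370],None,fx=6,fy=6,interpolation=cv2.INTER_CUBIC)[:,:,::-1])
E
```

```text
pos [ 609.6 -122.9   68.5] tilt 0.03 yawy -0.9 shift cm [-0.84  0.22  0.85] turn world -0.5deg -> roll 0.008 (or -3.134) q6 -0.35 F [0.6 0.7 0.4] w 41.0 t 39.95
collar top proj [306.18141742 208.25391469] post foot [305.87634612 236.85828032] post top [305.94043318 221.79890168]
```

View pics/C.png

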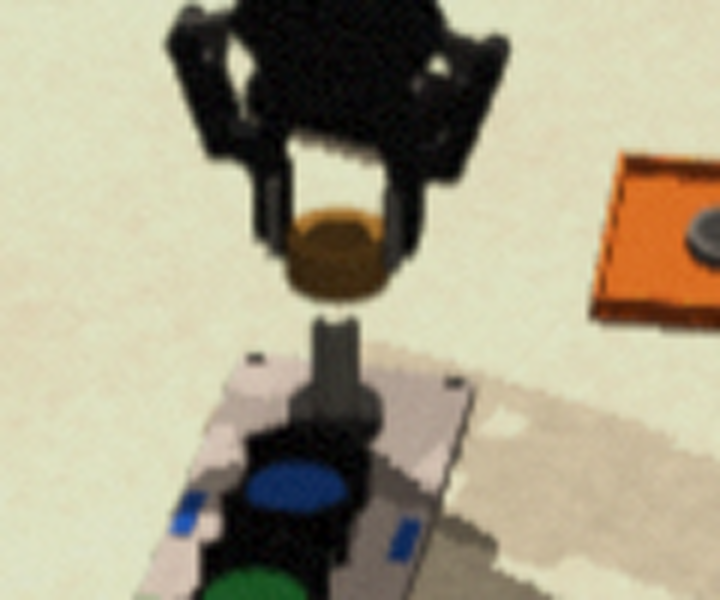

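Request:
play_rows([
  [0.2,-0.82,0.15,0,0.008],
  [0.2,-0.82,0.15,0,0.008],
  [0.2,-0.82,0.15,0.5,0.008],
  [0.2,-0.82,0.15,0.5,0.008],
  [0.2,-0.82,0.15,0.5,0.008],
])

```text
clock: 40.45
eef_pos: [610.9, -132.4, 63.0]
eef_rot: [-2.25, -2.192, 0.001]
wrist_force: [0.3, 0.7, -1.4]
grip_width: 40.8
```

```bash
python3 - <<'E'
from h import *
r.read_camera("side");p=r.read_camera("side");to(611.6,-131.35,40,-1.4)
P=tool()[0]
print("collar top proj",proj(p,P+[0,0,41]), "bottom",proj(p,P+[0,0,19]))
cv2.imwrite("pics/D.png",cv2.resize(p["img"][190:250,270:340],None,fx=10,fy=10,interpolation=cv2.INTER_CUBIC)[:,:,::-1])
E
```

```text
pos [ 611.1 -132.4   63.3] tilt 0.02 yawy -1.5 shift cm [0.11 0.05 2.33] turn world 0.1deg -> roll -0.002 (or 3.140) q6 -0.35 F [ 0.8 -0.3 -0.5] w 41.0 t 40.55
collar top proj [306.2706705 208.0025813] bottom [306.2358716 215.6491754]
```

View pics/D.png

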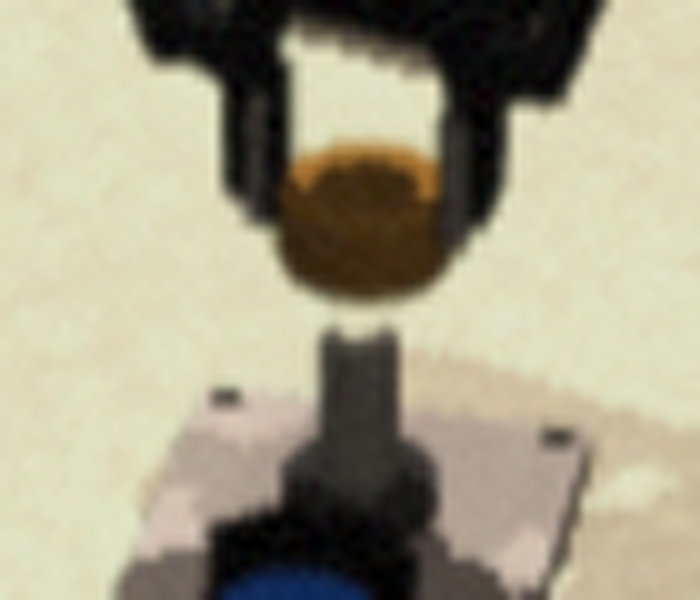

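Request:
play_rows([
  [0.2,0.08,0.03,0,0],
  [0.2,0.08,0.03,1,0],
  [0.2,0.08,0.03,1.7,0],
  [0.2,0.08,0.03,2.0,0],
  [0.2,0.08,0.03,2.0,0],
])

```text
clock: 41.05
eef_pos: [610.7, -131.4, 42.1]
eef_rot: [-2.249, -2.191, 0.002]
wrist_force: [1.0, 0.1, -1.3]
grip_width: 41.1
```

Request:
play_rows([
  [0.2,0,0,0.3,0],
  [0.2,0,0,0.6,0],
  [0.2,0,0,0.9,0],
  [0.2,0,0,0.9,0],
])

```text
clock: 41.45
eef_pos: [611.2, -131.6, 33.9]
eef_rot: [-2.25, -2.192, 0.001]
wrist_force: [0.1, 0.5, -0.6]
grip_width: 41.1
```

```bash
python3 - <<'E'
from h import *
p=r.read_camera("side");to(611.6,-131.35,2,-1.4)
cv2.imwrite("pics/E.png",cv2.resize(p["img"][190:250,270:340],None,fx=10,fy=10,interpolation=cv2.INTER_CUBIC)[:,:,::-1])
E
```

```text
pos [ 611.3 -131.6   34.2] tilt 0.03 yawy -1.5 shift cm [0.03 0.03 3.22] turn world 0.1deg -> roll -0.002 (or 3.140) q6 -0.35 F [ 0.6 -0.5 -0.6] w 40.9 t 41.5
```

View pics/E.png

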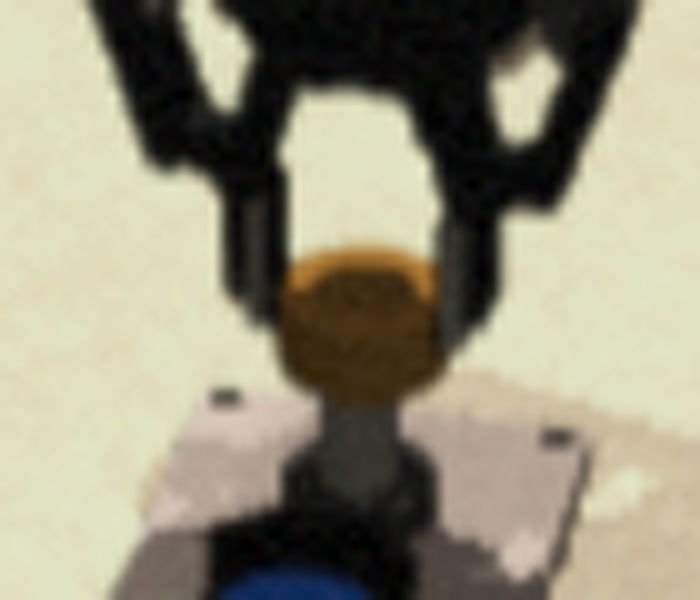

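Request:
play_rows([
  [0.2,0.02,0.02,0.6,0],
  [0.2,0.02,0.02,1.2,0],
  [0.2,0.02,0.02,1.8,0],
  [0.2,0.02,0.02,2.4,0],
  [0.2,0.02,0.02,2.4,0],
])

```text
clock: 42.0
eef_pos: [610.7, -131.1, 8.9]
eef_rot: [-2.248, -2.191, 0.002]
wrist_force: [-0.1, 1.0, -1.2]
grip_width: 41.0
```

Request:
play_rows([
  [0.2,0,0,0.3,0],
  [0.2,0,0,0.7,0],
  [0.2,0,0,0.7,0],
  [0.2,0,0,0.7,0],
])

```text
clock: 42.4
eef_pos: [611.7, -131.5, 3.4]
eef_rot: [-2.25, -2.192, 0.0]
wrist_force: [-0.0, 0.5, -0.4]
grip_width: 40.9
```

Request:
play_rows([
  [0.2,0,0,0.2,0],
  [0.2,0,0,0.2,0],
  [0.7,0,0,0.2,0],
  [0.7,0,0,0.2,0],
  [0.7,0,0,0.2,0],
  [1,0,0,0.2,0],
  [1,0,0,-3,0],
  [1,0,0,-8,0],
  [1,0,0,-12,0],
  [1,0,0,-12,0],
])

```text
clock: 43.4
eef_pos: [616.5, -133.2, 132.1]
eef_rot: [2.24, 2.183, 0.01]
wrist_force: [0.8, -0.9, 1.5]
grip_width: 85.3
```

Request:
play_rows([
  [1,-8,-8,0,0],
  [1,-16,-16,-2,0],
  [1,-24,-18,-2,0],
  [1,-28,-18,-2,0],
  [1,-28,-18,-2,0],
  [1,-28,-18,-2,0],
])

```text
clock: 44.0
eef_pos: [440.3, -375.1, 141.0]
eef_rot: [-2.25, -2.192, -0.0]
wrist_force: [0.2, -0.2, -1.1]
grip_width: 85.5
```

```bash
python3 - <<'E'
from h import *
p=r.read_camera("side");q=r.read_camera("top")
print("post",proj(p,(611.6,-131.35,42)),proj(q,(611.6,-131.35,42)))
for c,xy in {"red":(619.05,173.65),"green":(615.3,21.65),"blue":(613.6,-54.35)}.items():
    for P in(p,q): print(c,[ (b[0],b[2]) for b in blobs(P,c,28) if abs(b[2]-xy).max()<15],xy)
a=cv2.resize(p["img"][190:340,230:410],None,fx=4,fy=4,interpolation=cv2.INTER_CUBIC)[:,:,::-1]
b=cv2.resize(q["img"][170:350,200:500],None,fx=2.6,fy=2.6,interpolation=cv2.INTER_CUBIC)[:,:,::-1]
cv2.imwrite("pics/F.png",a);cv2.imwrite("pics/G.png",b)
E
```

```text
post [305.90740914 229.55899421] [376.54142387 209.80191621]
red [(np.int32(229), array([619.4, 171.8]))] (619.05, 173.65)
red [(np.int32(289), array([618.1, 173.2]))] (619.05, 173.65)
green [(np.int32(161), array([616.2,  18.8]))] (615.3, 21.65)
green [(np.int32(283), array([614.6,  21.5]))] (615.3, 21.65)
blue [(np.int32(138), array([614.9, -57.3]))] (613.6, -54.35)
blue [(np.int32(289), array([613. , -53.6]))] (613.6, -54.35)
```

View pics/F.png

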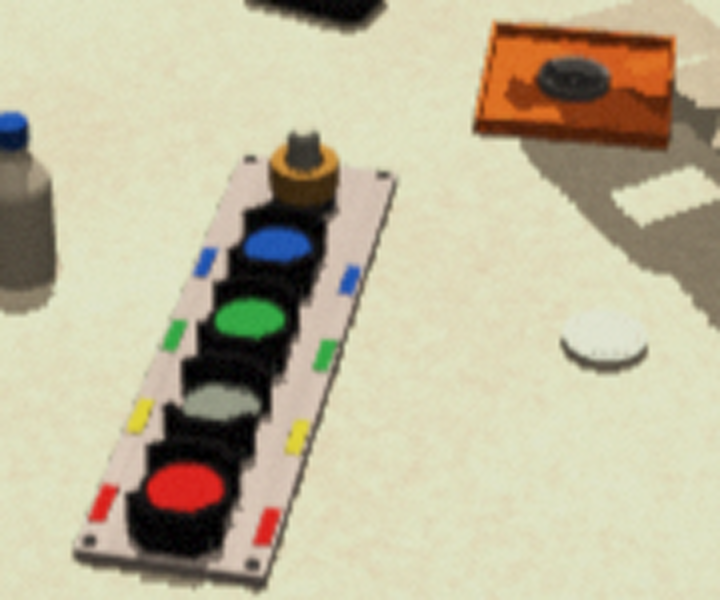

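View pics/G.png

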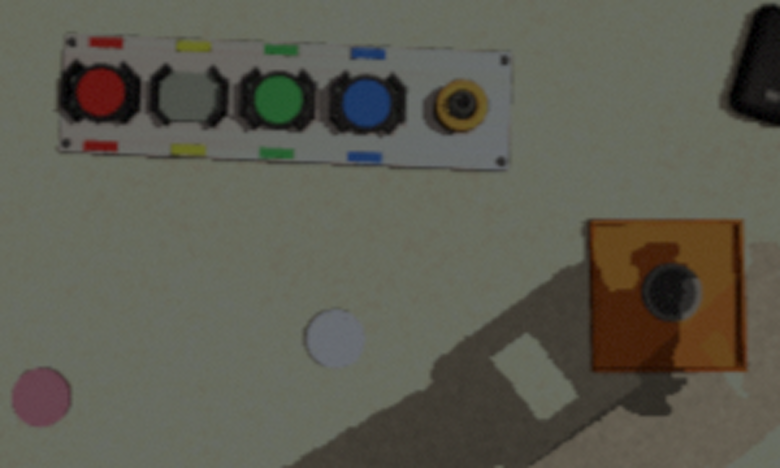

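Request:
play_rows([
  [1,0,0,-3,0],
  [1,0,0,-3,0],
  [1,0,0,-3,0],
  [1,0,0,-3,0],
  [1,0,0,-3,0],
])

```text
clock: 44.6
eef_pos: [441.5, -372.7, 169.8]
eef_rot: [-2.247, -2.192, -0.0]
wrist_force: [-0.5, 0.4, -0.6]
grip_width: 85.4
```

```bash
python3 - <<'E'
from h import *
p=r.read_camera("side")
print(r.get_state()["clock"],r.get_state()["wrist_force"],[b[0:2] for b in blobs(p,"blue",28)][1:3])
print(r.close_job())
E
```

```text
44.65 [-0.05876444  0.25476367 -0.01402193] [(np.int32(137), array([299. , 250.7])), (np.int32(23), array([280.9, 255. ]))]
the job is handed in; nothing more can be done
None
```

The job is handed in at about 45 s of the 210 s allowed; no verdict is reported. The old filter was in the blue pocket and is now lying in the orange dish. The new blue, red and green filters are in their own pockets, and the brass collar is down on the post. No yellow filter was on the bench, so that pocket stays empty.

**Last checks:**
- **Filters:** the top camera puts each new filter within about 1 mm of its pocket centre. The side camera reads 2–3 mm off in y, at least partly because the front walls hide part of each face. All three look flat and down in both views.
- **Collar:** its top ring is where a fully seated collar should appear, to within about 1 pixel (about 2 mm).
- **Bystanders:** I never worked near the bottle, screwdriver or mouse, and the last pictures show them in place; I did not measure them again.
- **Robot:** it ended clear of everything, with almost no force at the wrist.

**What disagreed or went wrong:**
- **Tip height:** the shut fingertips sat about 28 mm higher than the reported tool position. I found this by touching the old filter and corrected for it.
- **Blue filter:** one early grasp closed on top of it. I mended that with a lower grasp.
- **Yellow filter:** the network twice reported one in the top view on the magazine at about y −88 and −61. The pictures show only the blue pocket there.

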